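Feed a bus bar under the guard gate with a push stick

ROBOT

A 6-joint arm with a two-finger parallel gripper is mounted at the origin on the work surface. World frame = base frame: x ahead of the robot, y to its left, z up, the work surface at z = 0. Lengths are in m, angles in rad, forces in N, time in s.
With the tool pointing down it reaches from about 0.3 to 1 m from the base axis. Payload 5.1 kg.
Tool frame: the origin (TCP) lies midway between the tips of the shut fingers; the grasp point (between the pads) lies 19 mm behind it; z points along the fingers, y is the direction in which the jaws open and shut (so a half turn about z gives the same grasp; the last joint's range is limited). The gripper opens to 95 mm and grips with 3 to 60 N. Pads are 20 mm wide; open, the fingers measure 119 mm over their backs; the gripper's body (75 mm by 180 mm) begins 59 mm behind the grasp point.
Start: joints at [1.174, 0.124, 1.65, -0, 1.367, -0.083], TCP at [0.201, 0.618, 0.215] pointing down, gripper open.
Joint ranges: [-2.61, 2.61], [-1.02, 2.33], [0.03, 2.71], [-1.35, 4.49], [0.32, 2.68], [-2.91, 2.91]. Speed limits (rad/s): [2.57, 2.57, 3.14, 3.14, 3.14, 3.14].

INTERFACE

Orientations are given as a rotation vector (axis times angle).
In Python, from cell import r gives the robot as it stands.
- The arm moves only by the tool play_rows, never from a script. Its argument "targets" is a list of rows, each a list of 7 numbers: the shift along the tool's x, y, z in units of 25 mm (1.0 is 25 mm), then the turn, a rotation vector about the tool's x, y, z in units of 5 degrees (1.0 is 5 degrees), then the finger opening in mm, from 0 to 95.1. A call has 1 to 5 rows; each row shifts and turns the commanded pose from where the row before left it, along the tool's axes as they then stand; what a row does not reach is not made up. A row lasts 1/12 s, in which the tool goes at most 41.7 mm and 7.16 degrees, less where a joint would pass 70% of its speed; a pose out of reach is approached as far as the arm can. A call is refused whole if a number of a shift passes 1 or a number of a turn 1, either way. A call with a gripper value outside its range is refused whole. The fingers move at their own pace and stop on an object; the grip force is fixed at half the most. Time passes only in rows, so rows that do not move let the fingers close. It gives the time, the measured TCP pose, the force and the opening at its end, in the units of the state.
- r.get_state(): the state, without advancing time (a new reading comes with each control period).
- r.read_camera(name): name is "scene" or "top" or "wrist"; returns the picture (384x512x3 uint8, red, green, blue); there is no depth.
- r.get_calibration(name): a dict with "K" (3x3 intrinsics, pixels), "distortion" ([k1, k2, p1, p2, k3] as OpenCV has them; the pictures are not rectified), "T" (4x4, takes a point from camera to world coordinates). Camera axes: x right, y down, z forward; pixel columns grow to the right and rows downward; lengths in m; the calibration is good to about 2 mm. A picture is of the moment at which its call begins: read the wrist's pose just before it. get_calibration takes no time and is no camera call; for the wrist camera it gives the pose at the moment of the call.
- r.hand_in(): hands the job in, once; it reports no verdict.
Trained networks look in the newest picture that a camera, given by its name, has taken for a name from the list of things; names that differ only in an ending like _2 or _b are one class to them, and where a whole thing is asked for, a point or a joint stands for the part that bears it (a point fixed in the world has none). Each returns a list of dicts, best first, with "confidence" (0 to 1); they miss things now and then, are a little off and sometimes report something else, mostly with a low value. They report only what shows in the picture. A call takes as long as a camera call. They do not tell look-alikes from the thing itself.
- r.search_frame(camera, target): "at" ([column, row] in pixels, amid what is visible of it).
- r.masks_of(camera, target): "pixels" (384x512 bool, what is visible of it) and "at" ([column, row] in pixels, amid what is visible of it).
The state is a dict: "time_s": time; "qpos": joint angles; "joint_velocities": joint speeds; "joint_torque": joint torques, N m; "tool_pos": TCP position; "tcp_rot": TCP orientation; "contact_force": force on the tool from outside, world axes, zero at the start; "ft_torque": the same for the moment, N m; "opening": opening from 0.0 (shut) to 1.0 (fully open).
Only numpy, scipy, OpenCV 4.12 (cv2) and the standard library are available. Lean on these libraries where they do the work, as an engineer would, in place of code of your own. Each camera call takes 0.05 s, during which the arm holds its last target.

TASK

Pick up the wooden push stick by its upright handle and use it to feed the copper bus bar along its channel, under the little hinged gate, until the bar is home on the hidden sprung stop, pressing it there for a moment with about 10 N and never more than 18 N. Then draw the stick back out so that the gate drops shut behind the bar, and lay the stick back on its blue mat. Keep the gripper off the bar and the gate, and leave the neon, connector and trimmer tool as they are.

Things in the scene. Friction and masses are not known exactly. Their poses are not given: they have to be found in the camera images.
- fixture: Fixed feed fixture, placed and turned differently each time. Origin: on the bench, on the channel's centre line, right under the gate. +x is the feed direction (open channel, gate, tunnel), +y across it, z up. Steel base plate 64 mm wide, x = -166 to +204 mm, its top at z = 6 mm carries the bar. Open channel 28 mm wide from x = -164 mm to the gate between 6 mm thick rails with tops at z = 18 mm.
- opening (a point): Middle of the guarded opening (x = 0, z = 19 mm in the fixture's frame, same axes): 28 mm wide, z = 6 to 32 mm, in a yellow guard 48 mm wide and 56 mm tall, 5 mm thick; the gate closes it. Behind it a tunnel 28 mm wide, roofed at z = 36 mm: clear plastic to x = 78 mm, then a closed grey hood (top z = 39 mm) to x = 204 mm.
- hood (a point): Top middle of the grey hood (fixture frame x = 141, z = 39 mm). Under it is a sprung stop plunger, set anew each time and not measured: the bar meets it with its centre 73 to 105 mm past the gate. It resists with 4 N at once plus 2 N per mm (12 mm travel, then solid); before it the feed takes under 3 N. When the push ends it moves the bar back the few mm it was pressed in, as it should.
- bar_center (a point): Centre of the copper bus bar: loose, flat, 90 mm long (its x, in feed direction), 24 mm wide, 10 mm thick, about 190 g, two dark round spots on top. It starts in the open channel, long side along it, front end 10 to 30 mm before the gate. To be moved with the push stick only.
- gate (a joint): Small steel flap in the guard opening, hinged along its top edge 28 mm above the bench; 26 mm wide, 20 mm tall. 0 = shut (hanging); grows as it swings inwards and up (rad, to 1.4). Swings inwards only, when the bar is pushed against it; rides on the bar or stick with under 1 N and falls shut when nothing is under it.
- stick_grip (a point): Grip point of the loose plywood push stick (75 g, red band near the handle's top). Upright handle 40 mm long (x), 20 mm wide (y), 62 mm tall; this point is on its axis, 42 mm above the stick's underside. x points to the nose, z up. A straight blade 16 mm wide, 12 mm tall runs ahead along the underside. Grasp across y from above. It starts standing on its underside on the blue mat.
- stick_nose (a point): Middle of the flat front face of the stick's blade, 160 mm ahead of stick_grip and 36 mm below it (6 mm above the stick's underside).
- mat: Fixed blue mat for the push stick, 240 mm (x) by 100 mm (y), 3 mm thick. Origin: centre of its underside, on the bench.
- neon_center (a point): Centre (15 mm up) of a loose clear glass neon indicator standing on a black base, 20 mm across, 30 mm tall. Leave alone.
- connector_center (a point): Centre of a loose white nylon connector housing, 30 x 20 x 18 mm (this point is 7 mm up). Leave alone.
- trimmer_center (a point): A point on the axis of a loose green plastic trimmer tool lying on the bench along x, 110 mm long, 8 mm thick (4 mm up, about its middle). Leave alone.
Mind the look-alikes: they are no part of the job. There is more than one size of the part that bears stick_grip; the job needs the smallest.

How it is judged:
On the way, in this order (a step that is already met when the one before it is completed fails the run):
1. the bar is pushed under the gate and lifts it (x of bar_center in the frame of fixture above -0.035 m and value of joint gate above 0.4 rad), for 0.05 s.
2. the stick presses the bar home on the sprung stop with at least 6 N for 0.2 s (x of bar_center in the frame of fixture above 0.068 m and contact force between stick and bar above 6 N), for 0.2 s.
At the end, for the whole second after the job is handed in: The bar lies at rest in the tunnel where the stop left it (its centre more than 65 mm past the gate), the gate hangs shut (under 0.12 rad), and the released push stick stands at rest on its underside on the mat, its grip point and nose over the mat (nose may overhang the short ends by 5 mm) (x of bar_center in the frame of fixture above 0.065 m and value of joint gate below 0.12 rad and x of stick_grip in the frame of mat between -0.12 and 0.12 m and y of stick_grip in the frame of mat between -0.05 and 0.05 m and x of stick_nose in the frame of mat between -0.125 and 0.125 m and y of stick_nose in the frame of mat between -0.05 and 0.05 m and height (world z) of stick_grip below 0.05 m and angle between stick_grip's own z axis and vertical below 0.1 rad and linear speed of each of stick, bar below 0.01 m/s); the robot touches nothing.
It fails at once if the stick pushes the bar with more than 18 N (contact force between stick and bar above 18 N).
It fails at once if the gripper touches the bar (contact force between any of the fingers, the arm and bar above 0.3 N).
It fails at once if the gripper touches the gate (contact force between any of the fingers, the arm and gate above 0.3 N).
It fails at once if a bystander is shifted by more than 15 mm (distance of any of neon_center, connector_center, trimmer_center from where it was at the start of the episode above 0.015 m).
It fails at once if the neon indicator is tipped (angle between neon_center's own z axis and vertical above 0.5 rad).
It also fails if it takes over 61 s, if anything falls off the work surface, if the arm or the gripper's body presses on something with over 40 N, if the wrist force passes 120 N, or if a joint passes its speed limit or range.

## Working session

There is one attempt and no reset: what is moved stays moved. The work goes in short steps, Python scripts to look and compute and a tool call to move; the robot and the scene stay as the last step left them, time stands still between calls to the robot, and variables do not carry over. Pictures are saved under pics/ and viewed, and the job is handed in when it is done.

Besides the shell and the picture viewer there is one more tool, called in YAML: its name, and indented under it one key for each argument. play_rows: Moves the arm, as the interface text tells. Its arguments: {"type":"object","properties":{"targets":{"type":"array","items":{"type":"array","items":{"type":"number"}}}},"required":["targets"]}

```bash
mkdir -p pics; ls; python3 - <<'E'
from cell import r
import cv2
for n in ("scene","top"):
    im=r.read_camera(n); cv2.imwrite(f"pics/{n}0.png",im[:,:,::-1])
    c=r.get_calibration(n); print(n,c)
print(r.get_state())
E
```

```text
pics
scene {'K': array([[414.24507644,   0.        , 259.05778895],
       [  0.        , 414.24507644, 194.57120635],
       [  0.        ,   0.        ,   1.        ]]), 'distortion': array([-0.14401473,  0.        ,  0.        ,  0.        ,  0.        ]), 'T': array([[ 0.35827571,  0.56929139, -0.73996339,  1.30729169],
       [ 0.93361187, -0.22077311,  0.28218454, -0.16393988],
       [-0.00271879, -0.79193847, -0.61059484,  0.73520055],
       [ 0.        ,  0.        ,  0.        ,  1.        ]])}
top {'K': array([[425.58836129,   0.        , 248.39149736],
       [  0.        , 425.58836129, 192.73237709],
       [  0.        ,   0.        ,   1.        ]]), 'distortion': array([-0.08335191,  0.        ,  0.        ,  0.        ,  0.        ]), 'T': array([[-0.01512708, -0.97813858,  0.20740323,  0.20438394],
       [-0.99986717,  0.01605654,  0.00279868,  0.13605795],
       [-0.00606767, -0.20733334, -0.97825154,  1.34655462],
       [ 0.        ,  0.        ,  0.        ,  1.        ]])}
{'time_s': 0.1, 'qpos': array([ 1.17444228e+00,  1.24463207e-01,  1.65155196e+00,  2.93006329e-05,
        1.36747304e+00, -8.26092811e-02]), 'joint_velocities': array([-0.00102801, -0.00053846, -0.00244941,  0.00204253,  0.00088382,
       -0.00071944]), 'joint_torque': array([-1.42396625e-04, -4.18881297e+01, -3.61096001e+01,  7.76965334e-02,
        4.62101516e-02, -9.67982328e-05]), 'tool_pos': array([0.20040515, 0.61772403, 0.21348628]), 'tcp_rot': array([-4.90744687e-01, -3.10254182e+00,  2.88143183e-03]), 'contact_force': array([ 0.58264105, -0.41505797, -0.4107382 ]), 'ft_torque': array([-0.03403977, -0.03889636,  0.04471962]), 'opening': 1.0009367607817874}
```

View pics/scene0.png

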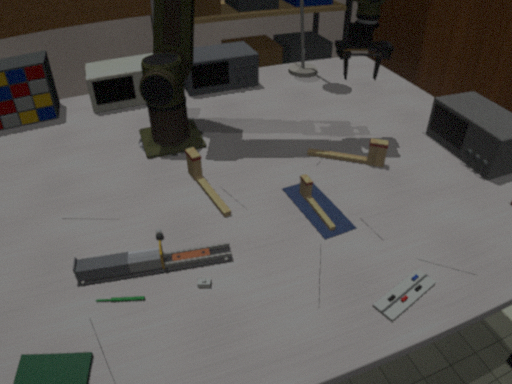

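View pics/top0.png

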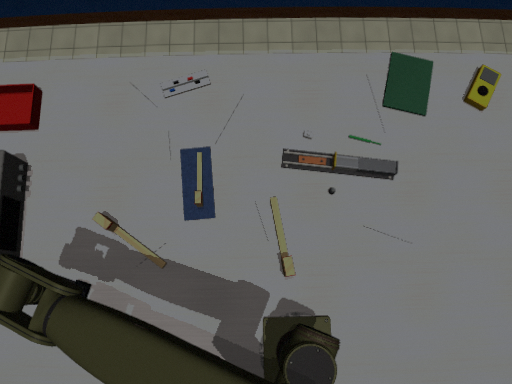

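The smallest of the three sticks stands on the blue mat (top view about 198,180). The fixture is at about (340,163) with its feed direction toward image right, and the neon is at (332,190).

```bash
cat > h.py <<'E'
import numpy as np, cv2
from scipy.spatial.transform import Rotation as R
from cell import r
class Cam:
    def __init__(s,n):
        c=r.get_calibration(n); s.K=c["K"];s.d=np.array(c["distortion"]);s.T=np.array(c["T"])
    def proj(s,P):
        P=np.atleast_2d(np.asarray(P,float)); Ti=np.linalg.inv(s.T)
        return cv2.projectPoints(P,cv2.Rodrigues(Ti[:3,:3])[0],Ti[:3,3],s.K,s.d)[0].reshape(-1,2)
    def onz(s,uv,z):
        uv=np.asarray(uv,float).reshape(-1,1,2)
        n=cv2.undistortPoints(uv,s.K,s.d).reshape(-1,2)
        D=np.c_[n,np.ones(len(n))]@s.T[:3,:3].T; o=s.T[:3,3]
        return o+D*((z-o[2])/D[:,2])[:,None]
E
python3 - <<'E'
from h import *
for cam in("top","scene"):
    im=r.read_camera(cam); C=Cam(cam)
    np.save(f"{cam}.npy",im)
    for t,z in (("fixture",.018),("opening",.019),("hood",.039),("bar_center",.016),("gate",.02),("stick_grip",.045),("stick_nose",.009),("mat",.003),("neon_center",.015),("connector_center",.007),("trimmer_center",.004)):
        for d in r.search_frame(cam,t)[:4]:
            print(cam,t,np.round(d["at"],1),round(d["confidence"],2),np.round(C.onz(d["at"],z)[0],3))
    x0,y0,w,h_=(270,120,140,80) if cam=="top" else (65,215,180,100)
    c=cv2.resize(im[y0:y0+h_,x0:x0+w,::-1],None,fx=780/w if cam=="top" else 4.4,fy=780/w if cam=="top" else 4.4,interpolation=cv2.INTER_CUBIC); cv2.imwrite(f"pics/{cam}_fix.png",c)
    x0,y0,w,h_=(170,140,60,90) if cam=="top" else (270,165,100,80)
    c=cv2.resize(im[y0:y0+h_,x0:x0+w,::-1],None,fx=6,fy=6,interpolation=cv2.INTER_CUBIC); cv2.imwrite(f"pics/{cam}_mat.png",c)
E
```

```text
top fixture [343.1 160.7] 0.56 [ 0.588 -0.17   0.018]
top opening [338.9 160.9] 0.78 [ 0.587 -0.156  0.019]
top hood [340.9 163.2] 0.58 [ 0.573 -0.157  0.039]
top bar_center [318.  160.4] 0.62 [ 0.59  -0.088  0.016]
top bar_center [345.6 163.2] 0.61 [ 0.58  -0.178  0.016]
top stick_grip [282.8 237.4] 0.95 [0.339 0.037 0.045]
top stick_grip [128.  237.1] 0.85 [0.346 0.514 0.045]
top stick_grip [200.3 181.4] 0.83 [0.519 0.291 0.045]
top stick_grip [346.  162.4] 0.39 [ 0.574 -0.173  0.045]
top stick_nose [282.2 239.6] 0.97 [0.336 0.036 0.009]
top stick_nose [197.6 177.1] 0.63 [0.543 0.304 0.009]
top stick_nose [123.5 237.4] 0.63 [0.35  0.538 0.009]
top mat [196.7 183. ] 0.78 [0.524 0.307 0.003]
top mat [199.9 181.7] 0.22 [0.528 0.297 0.003]
top connector_center [307.5 135.8] 0.62 [ 0.678 -0.059  0.007]
top connector_center [315.3 158.5] 0.37 [ 0.6   -0.081  0.007]
top trimmer_center [314.3 157. ] 0.64 [ 0.606 -0.079  0.004]
scene fixture [142.9 261.9] 0.58 [ 0.583 -0.184  0.018]
scene opening [138.5 265. ] 0.66 [ 0.59  -0.195  0.019]
scene hood [139.3 262.8] 0.77 [ 0.604 -0.191  0.039]
scene bar_center [193.1 254.3] 0.57 [ 0.598 -0.064  0.016]
scene bar_center [311.6 195.5] 0.35 [0.494 0.306 0.016]
scene stick_grip [312.4 199. ] 0.93 [0.541 0.282 0.045]
scene stick_grip [369.2 154.8] 0.76 [0.405 0.553 0.045]
scene stick_grip [201.6 177.5] 0.61 [0.335 0.029 0.045]
scene stick_nose [368.2 156.4] 0.82 [0.365 0.581 0.009]
scene stick_nose [309.9 198.8] 0.81 [0.498 0.299 0.009]
scene stick_nose [199.6 179.7] 0.61 [0.293 0.03  0.009]
scene mat [322.7 212.4] 0.68 [0.558 0.309 0.003]
scene neon_center [161.7 237.6] 0.46 [ 0.512 -0.125  0.015]
scene trimmer_center [124.7 300.2] 0.51 [ 0.672 -0.241  0.004]
```

View pics/top_fix.png

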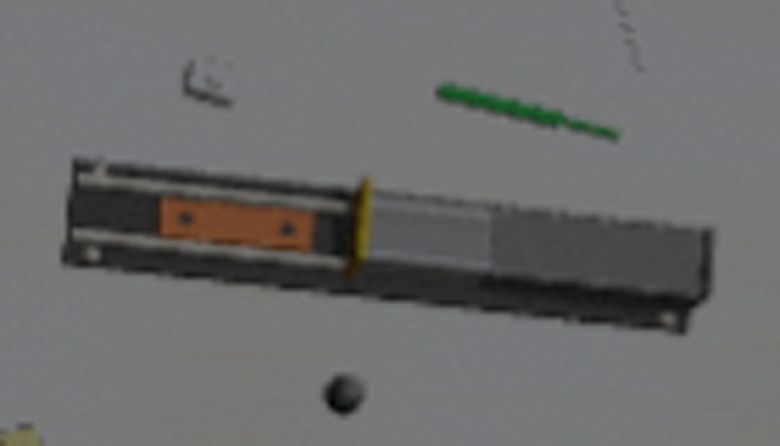

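View pics/top_mat.png

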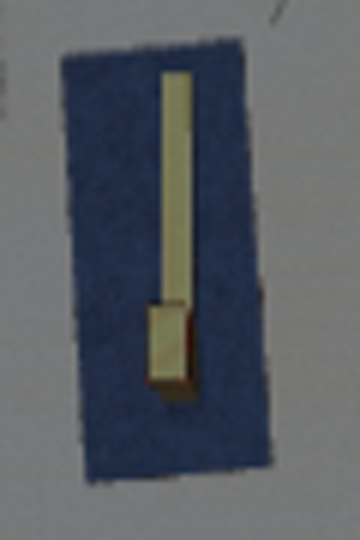

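View pics/scene_fix.png

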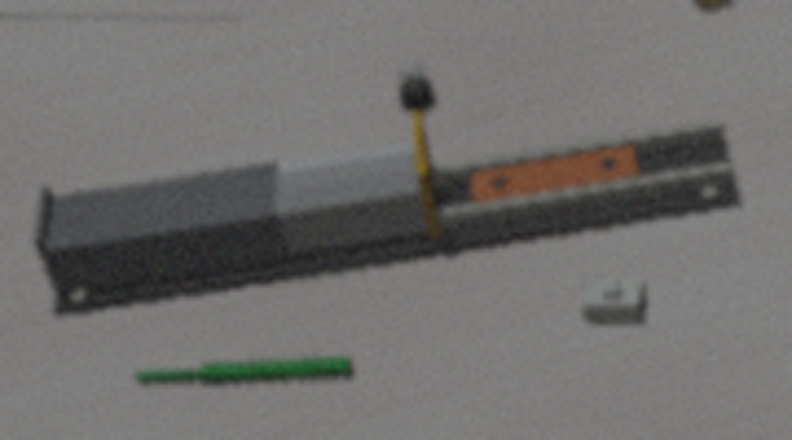

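View pics/scene_mat.png

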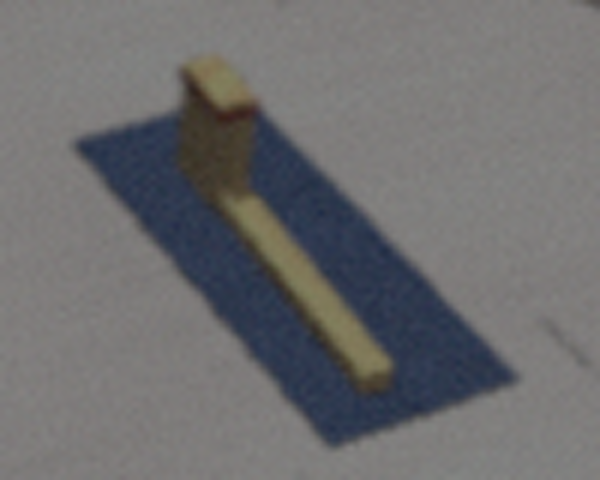

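```bash
cat > fit.py <<'E'
from h import *
from scipy.optimize import least_squares
def pix(z,s,o): return (np.array(z,float)+.5)/s-.5+np.array(o)
def fit(obs,x0,cams):
    # obs: (cam, uv, local xyz[m])
    def P(p,l): 
        c,s=np.cos(p[2]),np.sin(p[2]); return np.array([p[0]+c*l[0]-s*l[1],p[1]+s*l[0]+c*l[1],l[2]])
    def f(p): return np.concatenate([cams[c].proj(P(p,l))[0]-uv for c,uv,l in obs])
    s=least_squares(f,x0,loss="soft_l1"); return s.x,f(s.x).reshape(-1,2)
E
python3 - <<'E'
from fit import *
cams={n:Cam(n) for n in("top","scene")}
t=lambda u,v:("top",pix((u,v),780/140,(270,120)))
s=lambda u,v:("scene",pix((u,v),4.4,(65,215)))
tm=lambda u,v:("top",pix((u,v),6,(170,140)))
sm=lambda u,v:("scene",pix((u,v),6,(270,165)))
m=lambda *a:np.array(a)/1000
T=[(*t(72,158),m(-166,32,6)),(*t(62,265),m(-166,-32,3)),(*t(688,332),m(204,-32,3)),(*t(367,180),m(0,24,56)),(*t(353,275),m(0,-24,30))]
S=[(*s(740,205),m(-166,32,3)),(*s(55,312),m(204,32,1)),(*s(723,128),m(-166,-32,6)),(*s(435,235),m(0,24,15))]
for nm,o in (("both",T+S),("top",T),("scene",S)):
    p,e=fit(o,[.59,-.15,-1.6],cams);print("fix",nm,np.round(p,4),np.round(e,1).tolist())
    if nm=="both":pf=p
B=[(*t(161,196),m(-45,12,16)),(*t(161,236),m(-45,-12,16)),(*t(316,212),m(45,12,16)),(*t(312,250),m(45,-12,16)),(*s(634,146),m(-45,-12,16)),(*s(638,175),m(-45,12,16)),(*s(472,200),m(45,12,16)),(*s(470,171),m(45,-12,16))]
for nm,o in (("both",B),("top",B[:4]),("scene",B[4:])):
    p,e=fit(o,[.59,-.08,-1.6],cams);
    d=p[:2]-pf[:2];c,q=np.cos(pf[2]),np.sin(pf[2])
    print("bar",nm,np.round(p,4),"in fix",np.round([c*d[0]+q*d[1],-q*d[0]+c*d[1]],4),np.round(e,1).tolist())
St=[(*tm(148,305),m(20,10,65)),(*tm(187,303),m(20,-10,65)),(*tm(150,380),m(-20,10,65)),(*tm(187,380),m(-20,-10,65)),(*tm(162,72),m(160,8,15)),(*tm(191,72),m(160,-8,15))]
Ss=[(*sm(183,70),m(-20,-10,65)),(*sm(220,57),m(-20,10,65)),(*sm(258,104),m(20,10,65)),(*sm(215,112),m(20,-10,65)),(*sm(360,392),m(160,-8,3)),(*sm(390,365),m(160,8,15))]
for nm,o in (("both",St+Ss),("top",St),("scene",Ss)):
    p,e=fit(o,[.5,.3,.1],cams);print("stick",nm,np.round(p,4),np.round(e,1).tolist())
Mt=[(*tm(62,55),m(120,50,3)),(*tm(242,40),m(120,-50,3)),(*tm(87,483),m(-120,50,3)),(*tm(270,465),m(-120,-50,3))]
Ms=[(*sm(333,446),m(120,-50,3)),(*sm(518,378),m(120,50,3)),(*sm(78,145),m(-120,-50,3))]
for nm,o in (("both",Mt+Ms),("top",Mt),("scene",Ms)):
    p,e=fit(o,[.52,.3,.1],cams);print("mat",nm,np.round(p,4),np.round(e,1).tolist())
E
```

```text
fix both [ 0.5852 -0.1366 -1.7082] [[0.5, -0.6], [0.2, -1.0], [-0.0, 0.4], [0.4, -0.9], [0.2, -1.3], [0.4, -0.9], [0.6, 0.1], [-0.4, -2.3], [-0.3, -2.3]]
fix top [ 0.5832 -0.1357 -1.6984] [[0.1, 0.5], [-0.0, 0.1], [-0.1, 0.4], [0.0, -0.3], [-0.0, -0.7]]
fix scene [ 0.589  -0.1378 -1.7237] [[0.4, 1.1], [0.1, 0.4], [0.0, -0.6], [-0.7, -1.0]]
bar both [ 0.5939 -0.0697 -1.704 ] in fix [-0.0675 -0.0006] [[0.4, -0.4], [-0.3, -0.6], [0.0, -0.2], [0.1, 0.1], [-0.5, -0.6], [-0.0, -0.3], [0.3, 0.1], [0.1, -0.3]]
bar top [ 0.593  -0.0695 -1.686 ] in fix [-0.0676 -0.0016] [[0.2, 0.1], [-0.3, -0.1], [-0.1, -0.1], [0.2, 0.1]]
bar scene [ 0.5948 -0.0699 -1.7208] in fix [-0.0674  0.0004] [[-0.4, -0.1], [-0.0, 0.2], [0.2, 0.2], [0.1, -0.3]]
stick both [0.4683 0.2965 0.0158] [[-0.0, -0.6], [-0.1, -0.5], [-0.3, -0.4], [0.0, -0.6], [0.1, -0.3], [0.1, -0.4], [-0.7, -2.0], [-0.5, -1.3], [-0.3, -1.6], [0.4, -1.3], [-0.4, 0.2], [0.5, -0.3]]
stick top [0.4667 0.2963 0.0196] [[0.0, -0.1], [-0.0, -0.0], [-0.2, 0.1], [0.1, -0.1], [-0.0, 0.2], [0.0, 0.0]]
stick scene [0.4726 0.295  0.0133] [[-0.5, -1.1], [-0.3, -0.4], [-0.1, -0.6], [0.6, -0.3], [-0.2, 1.4], [0.6, 0.9]]
mat both [0.5281 0.3065 0.0697] [[-0.1, -0.7], [-0.0, -0.8], [-0.4, -0.5], [0.2, -0.1], [-0.5, -0.7], [0.6, -0.6], [-1.2, -1.2]]
mat top [0.5264 0.3063 0.0717] [[-0.1, -0.2], [-0.0, -0.3], [-0.3, 0.1], [0.4, 0.4]]
mat scene [0.5312 0.3067 0.0622] [[-0.3, 0.1], [1.1, 0.3], [-0.5, -0.8]]
```

play_rows:
  targets:
    - [-0.95,-0.6,0,0,0,0,80]
    - [-0.95,-0.6,0,0,0,0,80]
    - [-0.95,-0.6,0,0,0,0,80]
    - [-0.95,-0.6,0,0,0,0,80]
    - [-0.95,-0.6,0,0,0,0,80]

```text
time_s: 1.72
tool_pos: [0.2911, 0.5092, 0.2147]
tcp_rot: [0.49, 3.103, 0.0]
contact_force: [0.9, 0.0, 0.6]
opening: 0.847
```

play_rows:
  targets:
    - [-0.95,-0.6,0,0,0,0,80]
    - [-0.95,-0.6,0,0,0,0,80]
    - [-0.95,-0.6,0,0,0,0,80]
    - [-0.95,-0.6,0,0,0,0,80]
    - [-0.95,-0.6,0,0,0,0,80]

```text
time_s: 2.13
tool_pos: [0.381, 0.4011, 0.2149]
tcp_rot: [0.491, 3.103, 0.001]
contact_force: [0.1, 0.2, -0.8]
opening: 0.845
```

play_rows:
  targets:
    - [-0.95,-0.6,0,0,0,0,80]
    - [-0.95,-0.6,0,0,0,0,80]
    - [-0.95,-0.6,0,0,0,0,80]
    - [-0.95,-0.6,0,0,0,0,80]
    - [-0.45,-0.3,0,0,0,0,80]

```text
time_s: 2.55
tool_pos: [0.462, 0.3032, 0.2149]
tcp_rot: [0.494, 3.102, -0.0]
contact_force: [-0.7, 0.6, 0.1]
opening: 0.839
```

play_rows:
  targets:
    - [0,0,0,0,0,-1,80]
    - [0,0,0,0,0,-1,80]
    - [0,0,0,0,0,-1,80]
    - [0,0,0,0,0,-0.75,80]
    - [0,0,0,0,0,0,80]

```text
time_s: 2.97
tool_pos: [0.4602, 0.3056, 0.2147]
tcp_rot: [0.023, -3.141, -0.0]
contact_force: [0.8, 0.5, -0.2]
opening: 0.841
```

```bash
cat >> h.py <<'E'
def pose():
    s=r.get_state(); M=R.from_rotvec(s["tcp_rot"]).as_matrix()
    return s,np.array(s["tool_pos"]),M
def togo(pos,yaw):
    s,p,M=pose()
    d=M.T@(np.array(pos)-p)/.025
    Md=R.from_euler("z",yaw).as_matrix()@np.diag([1,-1,-1])
    rv=R.from_matrix(M.T@Md).as_rotvec()/np.radians(5)
    print("t",round(s["time_s"],2),"pos",np.round(p,4),"yaw",round(np.degrees(np.arctan2(M[1,0],M[0,0])),2),"tilt",np.round(M[:2,2],4),"open",round(s["opening"],3),"F",np.round(s["contact_force"],2))
    print("togo units xyz",np.round(d,2),"turn",np.round(rv,2))
E
python3 - <<'E'
from h import *
togo([.4683,.2965,.2],np.pi+.016)
s=r.get_state();print(s["qpos"])
C=Cam("wrist");im=r.read_camera("wrist");cv2.imwrite("pics/w1.png",im[:,:,::-1]);np.savez("w1.npz",im=im,T=C.T,K=C.K,d=C.d)
print(C.T)
E
```

```text
t 2.97 pos [0.4602 0.3056 0.2147] yaw -179.16 tilt [-0.0002  0.0003] open 0.841 F [ 0.83  0.5  -0.25]
togo units xyz [-0.32 -0.37  0.59] turn [ 0.   -0.   -0.02]
[ 4.88771314e-01 -9.21078033e-02  1.86880582e+00  3.64072488e-04
  1.36497178e+00 -1.09673867e+00]
[[-1.51264770e-02  9.70516435e-01  2.40559843e-01  3.92068548e-01]
 [ 9.99885550e-01  1.46154667e-02  3.90836254e-03  3.03640582e-01]
 [ 2.77235694e-04  2.40591431e-01 -9.70626440e-01  3.83978620e-01]
 [ 0.00000000e+00  0.00000000e+00  0.00000000e+00  1.00000000e+00]]
```

View pics/w1.png

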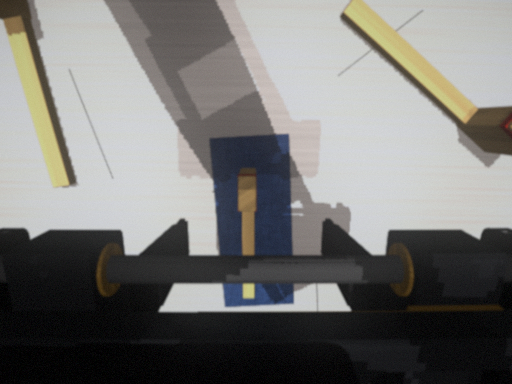

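```bash
python3 - <<'E'
import cv2
im=cv2.imread("pics/w1.png");c=cv2.convertScaleAbs(im[130:310,200:300],alpha=1.6);cv2.imwrite("pics/w1z.png",cv2.resize(c[:90],None,fx=6,fy=6,interpolation=2));cv2.imwrite("pics/w1y.png",cv2.resize(c[90:],None,fx=6,fy=6,interpolation=2))
E
```

```text
(no output)
```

View pics/w1z.png

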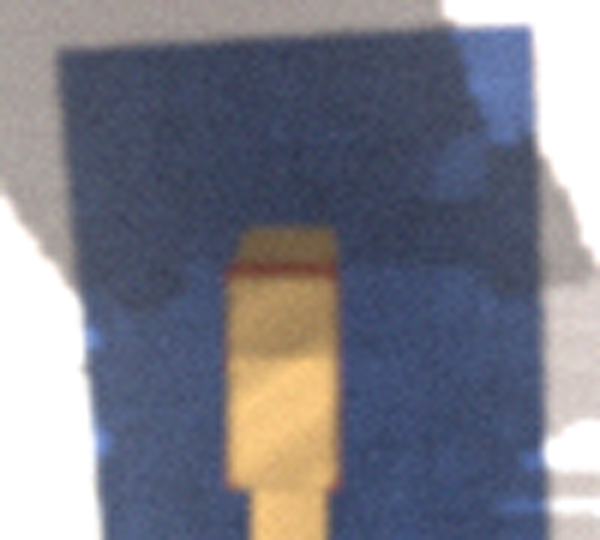

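View pics/w1y.png

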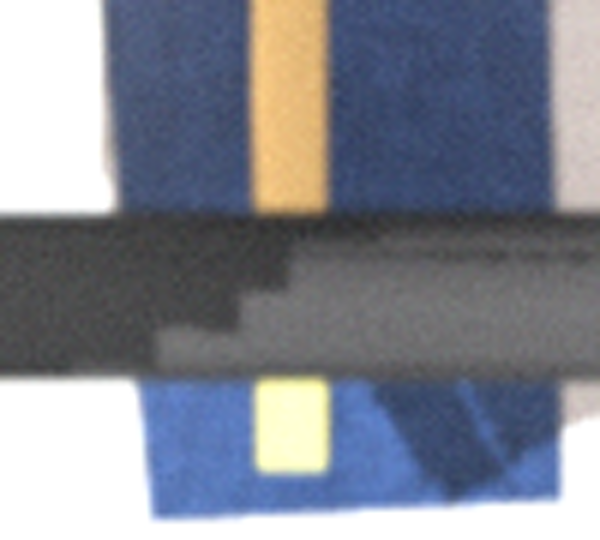

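```bash
python3 - <<'E'
from fit import *
w=np.load("w1.npz")
C=Cam("top");C.T,C.K,C.d=w["T"],w["K"],w["d"]
cams={"w":C};m=lambda *a:np.array(a)/1000
a=lambda u,v:("w",pix((u,v),6,(200,130)));b=lambda u,v:("w",pix((u,v),6,(200,220)))
S=[(*a(227,274),m(-20,-10,65)),(*a(338,274),m(-20,10,65)),(*a(340,489),m(20,10,65)),(*a(229,490),m(20,-10,65)),(*b(256,472),m(160,-8,15)),(*b(328,472),m(160,8,15))]
p,e=fit(S,[.47,.3,.02],cams);print("stick",np.round(p,4),np.round(e,1).tolist())
M=[(*a(57,50),m(-120,-50,3)),(*a(528,28),m(-120,50,3)),(*b(152,518),m(120,-50,3)),(*b(558,498),m(120,50,3))]
p,e=fit(M,[.53,.3,.07],cams);print("mat",np.round(p,4),np.round(e,1).tolist())
E
```

```text
stick [0.4683 0.2963 0.0134] [[-0.0, 0.2], [0.1, 0.2], [-0.3, 0.1], [0.1, -0.1], [0.2, -0.3], [-0.2, -0.3]]
mat [0.5283 0.3046 0.0721] [[-0.9, -0.3], [1.0, -1.3], [-1.0, 1.3], [0.9, 1.2]]
```

play_rows:
  targets:
    - [-0.33,-0.37,1,0,0,0,60]
    - [0,0,1,0,0,0,60]
    - [0,0,1,0,0,0,60]
    - [0,0,1,0,0,0,60]
    - [0,0,0,0,0,0,60]

```text
time_s: 3.43
tool_pos: [0.4651, 0.2945, 0.1087]
tcp_rot: [0.019, -3.132, 0.007]
contact_force: [-0.7, -1.0, -0.8]
opening: 0.641
```

```bash
python3 - <<'E'
from h import *
togo([.4683,.2963,.021],np.pi+.0134)
im=r.read_camera("wrist");cv2.imwrite("pics/w2.png",im[:,:,::-1])
E
```

```text
t 3.43 pos [0.4651 0.2945 0.1087] yaw -179.32 tilt [-0.0093 -0.0045] open 0.641 F [-0.75 -1.05 -0.78]
togo units xyz [-0.16  0.09  3.51] turn [-0.05 -0.11 -0.02]
```

View pics/w2.png

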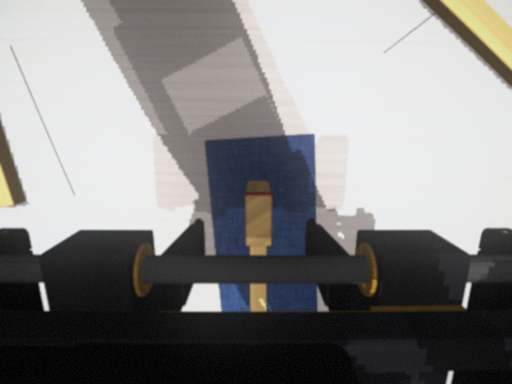

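play_rows:
  targets:
    - [0,0,0,0,0,0,60]
    - [0,0,0,0,0,0,60]

```text
time_s: 3.65
tool_pos: [0.47, 0.2969, 0.1169]
tcp_rot: [-0.021, 3.139, 0.002]
contact_force: [-0.5, 1.0, -0.3]
opening: 0.632
```

```bash
python3 - <<'E'
from h import *
togo([.4683,.2963,.021],np.pi+.0134)
E
```

```text
t 3.65 pos [0.47   0.2969 0.1169] yaw -179.25 tilt [0.003  0.0016] open 0.632 F [-0.46  0.96 -0.33]
togo units xyz [ 0.08 -0.03  3.84] turn [ 0.02  0.03 -0.  ]
```

play_rows:
  targets:
    - [0,0,0.8,0,0,0,60]
    - [0,0,0.8,0,0,0,60]
    - [0,0,0.6,0,0,0,60]
    - [0,0,0.3,0,0,0,60]
    - [0,0,0,0,0,0,60]

```text
time_s: 4.07
tool_pos: [0.4686, 0.2961, 0.0519]
tcp_rot: [0.021, -3.141, 0.001]
contact_force: [-0.9, 0.6, 0.4]
opening: 0.633
```

play_rows:
  targets:
    - [0,0,0,0,0,0,60]
    - [0,0,0,0,0,0,60]

```text
time_s: 4.23
tool_pos: [0.4701, 0.2968, 0.0541]
tcp_rot: [-0.021, 3.139, 0.002]
contact_force: [1.5, 0.2, 1.0]
opening: 0.633
```

```bash
python3 - <<'E'
from h import *
togo([.4683,.2963,.021],np.pi+.0134)
im=r.read_camera("wrist");cv2.imwrite("pics/w3.png",im[:,:,::-1])
E
```

```text
t 4.23 pos [0.4701 0.2968 0.0541] yaw -179.23 tilt [0.0028 0.0014] open 0.633 F [1.54 0.21 0.95]
togo units xyz [ 0.08 -0.02  1.32] turn [0.02 0.03 0.  ]
```

View pics/w3.png

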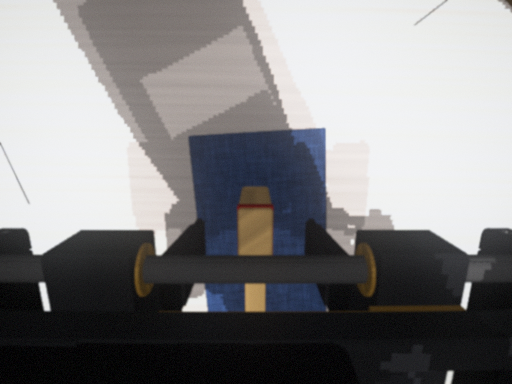

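play_rows:
  targets:
    - [0.08,0,0.5,0,0.03,0,60]
    - [0,0,0.5,0,0,0,60]
    - [0,0,0.3,0,0,0,60]
    - [0,0,0,0,0,0,60]
    - [0,0,0,0,0,0,60]

```text
time_s: 4.7
tool_pos: [0.4658, 0.2956, 0.0182]
tcp_rot: [0.021, -3.136, 0.002]
contact_force: [-0.6, -0.4, -0.4]
opening: 0.633
```

```bash
python3 - <<'E'
from h import *
togo([.4683,.2963,.021],np.pi+.0134)
E
```

```text
t 4.7 pos [0.4658 0.2956 0.0182] yaw -179.23 tilt [-0.0051 -0.0013] open 0.633 F [-0.62 -0.36 -0.36]
togo units xyz [-0.1   0.03 -0.11] turn [-0.01 -0.06  0.  ]
```

play_rows:
  targets:
    - [0,0,0,0,0,0,60]
    - [0,0,0,0,0,0,60]
    - [0,0,0,0,0,0,60]

```text
time_s: 4.95
tool_pos: [0.4673, 0.2963, 0.0202]
tcp_rot: [0.021, -3.14, -0.001]
contact_force: [0.5, -0.4, 0.5]
opening: 0.633
```

```bash
python3 - <<'E'
from h import *
togo([.4683,.2963,.021],np.pi+.0134)
E
```

```text
t 4.95 pos [0.4673 0.2963 0.0202] yaw -179.23 tilt [-0.0017  0.0004] open 0.633 F [ 0.52 -0.41  0.5 ]
togo units xyz [-0.04 -0.   -0.03] turn [ 0.01 -0.02 -0.  ]
```

Well placed. Closing.

play_rows:
  targets:
    - [0,0,0,0,0,0,0]
    - [0,0,0,0,0,0,0]
    - [0,0,0,0,0,0,0]
    - [0,0,0,0,0,0,0]
    - [0,0,0,0,0,0,0]

```text
time_s: 5.37
tool_pos: [0.4668, 0.2961, 0.0197]
tcp_rot: [0.021, -3.139, -0.0]
contact_force: [-0.4, 0.1, -0.1]
opening: 0.339
```

play_rows:
  targets:
    - [0,0,0,0,0,0,0]
    - [0,0,0,0,0,0,0]
    - [0,0,0,0,0,0,0]

```text
time_s: 5.62
tool_pos: [0.4668, 0.2961, 0.0197]
tcp_rot: [0.021, -3.139, -0.0]
contact_force: [-0.1, 0.5, 0.6]
opening: 0.209
```

```bash
python3 - <<'E'
from h import *
togo([.4683,.2963,.021],np.pi+.0134)
E
```

```text
t 5.62 pos [0.4668 0.2961 0.0197] yaw -179.23 tilt [-0.0027  0.    ] open 0.209 F [-0.1   0.47  0.58]
togo units xyz [-0.06  0.01 -0.05] turn [ 0.   -0.03 -0.  ]
```

play_rows:
  targets:
    - [0,0,-0.3,0,0,0,0]
    - [0,0,-0.7,0,0,0,0]
    - [0,0,-1,0,0,0,0]
    - [0,0,-1,0,0,0,0]
    - [0,0,-0.8,0,0,0,0]

```text
time_s: 6.03
tool_pos: [0.4674, 0.2962, 0.1169]
tcp_rot: [0.021, -3.14, -0.001]
contact_force: [0.2, -0.1, -0.6]
opening: 0.211
```

play_rows:
  targets:
    - [-0.5,-0.45,-0.2,0,0,0.5,0]
    - [-0.8,-0.8,0,0,0,0.5,0]
    - [-0.9,-0.9,0,0,0,0.5,0]
    - [-0.9,-0.9,0,0,0,0.5,0]
    - [-0.9,-0.9,0,0,0,1,0]

```text
time_s: 6.45
tool_pos: [0.559, 0.1886, 0.1201]
tcp_rot: [-0.392, -3.115, 0.0]
contact_force: [0.6, 0.1, -0.5]
opening: 0.208
```

```bash
python3 - <<'E'
from h import *
togo([.6251,.1522,.12],np.pi-1.706)
im=r.read_camera("scene");cv2.imwrite("pics/s1.png",im[:,:,::-1])
E
```

```text
t 6.45 pos [0.559  0.1886 0.1201] yaw 165.65 tilt [-0.0021  0.0001] open 0.208 F [ 0.58  0.13 -0.54]
togo units xyz [-2.92 -0.75 -0.  ] turn [-0.02 -0.02 16.68]
```

View pics/s1.png

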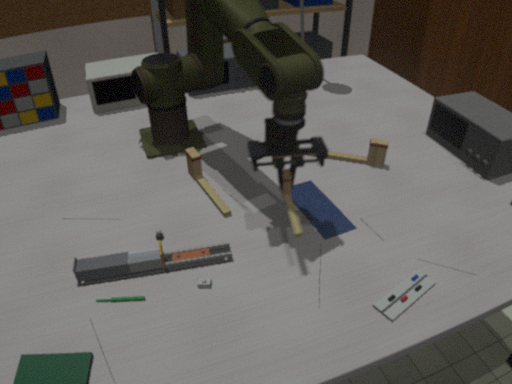

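The stick is held level and hanging forward at (292,210).

play_rows:
  targets:
    - [-0.9,-0.25,0,0,0,0,0]
    - [-0.9,-0.25,0,0,0,0,0]
    - [-0.8,-0.2,0,0,0,0,0]
    - [-0.3,-0.05,0,0,0,0.5,0]
    - [0,0,0,0,0,1,0]

```text
time_s: 6.92
tool_pos: [0.6254, 0.1524, 0.1196]
tcp_rot: [-0.598, -3.082, 0.001]
contact_force: [-0.3, -0.1, -0.5]
opening: 0.21
```

play_rows:
  targets:
    - [0,0,0,0,0,1,0]
    - [0,0,0,0,0,1,0]
    - [0,0,0,0,0,1,0]
    - [0,0,0,0,0,1,0]
    - [0,0,0,0,0,1,0]

```text
time_s: 7.33
tool_pos: [0.6236, 0.1536, 0.1195]
tcp_rot: [-1.251, -2.879, 0.002]
contact_force: [-0.1, 0.1, -1.1]
opening: 0.211
```

play_rows:
  targets:
    - [0,0,0,0,0,1,0]
    - [0,0,0,0,0,1,0]
    - [0,0,0,0,0,1,0]
    - [0,0,0,0,0,1,0]
    - [0,0,0,0,0,1,0]

```text
time_s: 7.75
tool_pos: [0.6236, 0.1536, 0.1195]
tcp_rot: [-1.844, -2.54, 0.003]
contact_force: [0.2, -0.1, -1.3]
opening: 0.21
```

play_rows:
  targets:
    - [0,0,0,0,0,1,0]
    - [0,0,0,0,0,1,0]
    - [0,0,0,0,0,1,0]
    - [0,0,0,0,0,0.6,0]
    - [0,0,0,0,0,0.3,0]

```text
time_s: 8.17
tool_pos: [0.6236, 0.1537, 0.1195]
tcp_rot: [-2.246, -2.194, 0.003]
contact_force: [0.4, 0.2, -0.2]
opening: 0.211
```

play_rows:
  targets:
    - [0,0,0,0,0,0,0]
    - [0,0,0,0,0,0,0]

```text
time_s: 8.33
tool_pos: [0.6237, 0.1536, 0.1194]
tcp_rot: [-2.243, -2.197, 0.003]
contact_force: [-0.5, 0.0, -0.7]
opening: 0.209
```

```bash
python3 - <<'E'
from h import *
togo([.6251,.1522,.12],np.pi-1.706)
for n in("scene","top","wrist"):
    im=r.read_camera(n);cv2.imwrite(f"pics/{n}2.png",im[:,:,::-1])
im=cv2.imread("pics/top2.png")[100:220,220:400];cv2.imwrite("pics/top2z.png",cv2.resize(im,None,fx=4.4,fy=4.4,interpolation=2))
E
```

```text
t 8.33 pos [0.6237 0.1536 0.1194] yaw 88.83 tilt [-0.0027 -0.    ] open 0.209 F [-0.49  0.03 -0.72]
togo units xyz [-0.06  0.06 -0.02] turn [-0.03  0.    1.31]
```

View pics/top2z.png

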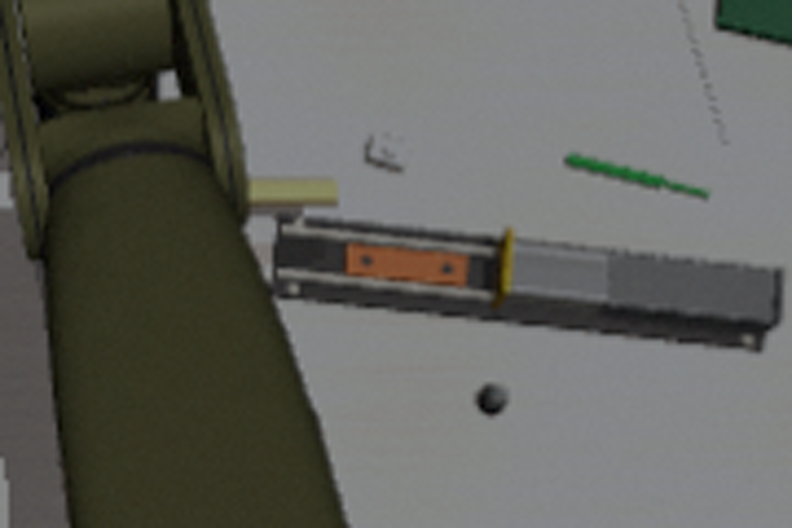

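View pics/wrist2.png

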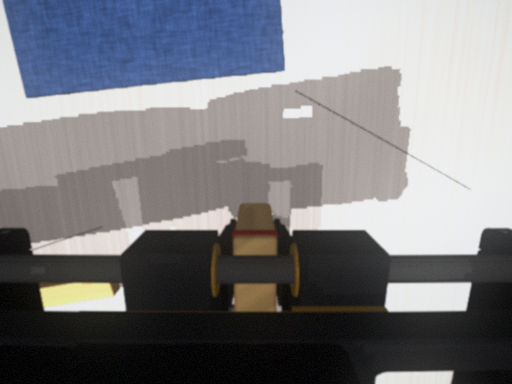

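View pics/scene2.png

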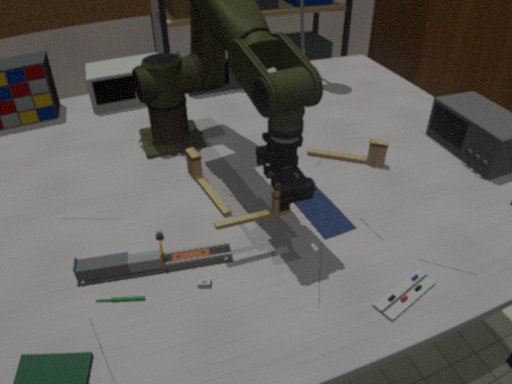

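play_rows:
  targets:
    - [0,0,0.5,0,0,0.8,0]
    - [0,0,0.8,0,0,0.5,0]
    - [0,0,0.8,0,0,0,0]
    - [0,0,0.6,0,0,0,0]
    - [0,0,0.3,0,0,0,0]

```text
time_s: 8.9
tool_pos: [0.622, 0.1532, 0.0414]
tcp_rot: [-2.363, -2.065, 0.009]
contact_force: [0.1, 0.4, -1.9]
opening: 0.208
```

play_rows:
  targets:
    - [0,0,0,0,0,0,0]
    - [0,0,0,0,0,0,0]
    - [0,0,0,0,0,0,0]

```text
time_s: 9.15
tool_pos: [0.6247, 0.1537, 0.0456]
tcp_rot: [-2.366, -2.066, 0.0]
contact_force: [0.6, 0.3, -0.3]
opening: 0.212
```

```bash
python3 - <<'E'
from h import *
togo([.6251,.1522,.04],np.pi-1.706)
for n in("scene","top"):
    im=r.read_camera(n);cv2.imwrite(f"pics/{n}3.png",im[:,:,::-1])
im=cv2.imread("pics/top3.png")[135:185,270:350];cv2.imwrite("pics/top3z.png",cv2.resize(cv2.convertScaleAbs(im,alpha=1.3),None,fx=9,fy=9,interpolation=2))
im=cv2.imread("pics/scene3.png")[205:285,150:290];cv2.imwrite("pics/scene3z.png",cv2.resize(cv2.convertScaleAbs(im,alpha=1.3),None,fx=5.5,fy=5.5,interpolation=2))
E
```

```text
t 9.15 pos [0.6247 0.1537 0.0456] yaw 82.28 tilt [-0.0005  0.0003] open 0.212 F [ 0.57  0.31 -0.35]
togo units xyz [-0.06  0.02  0.22] turn [-0.01 -0.    0.01]
```

View pics/top3z.png

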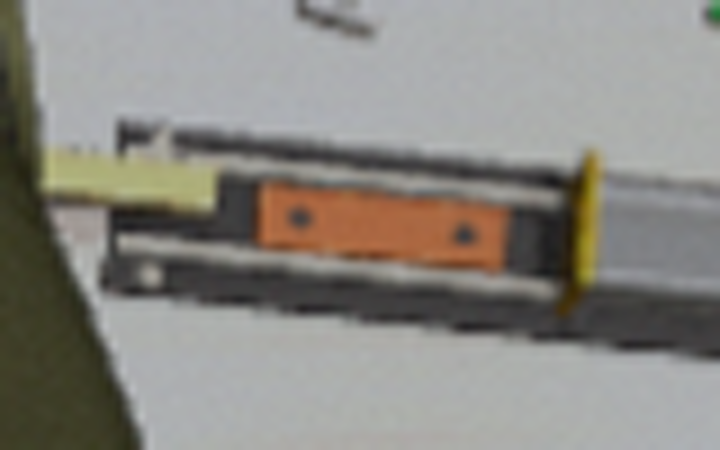

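View pics/scene3z.png

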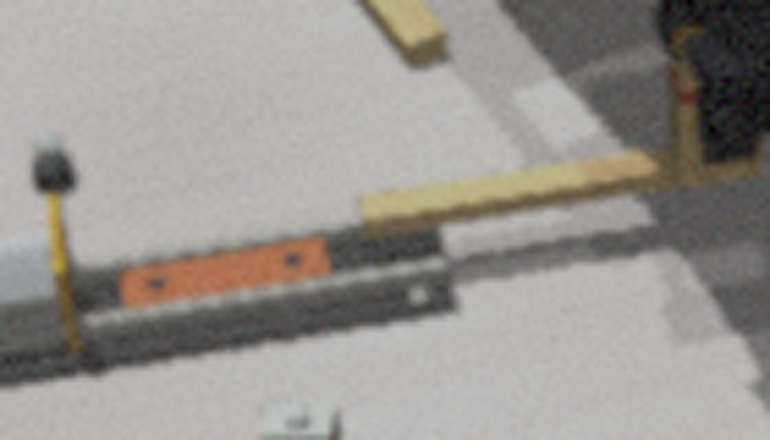

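```bash
python3 - <<'E'
from fit import *
C=Cam("top");q=lambda u,v:pix((u,v),9,(270,135))
zt=.0456-.0167+.012
n=C.onz([q(218,172),q(215,212),q(48,150),q(48,192)],zt)[:,:2]
b=C.onz([q(259,181),q(257,245),q(512,208),q(506,272)],.016)[:,:2]
rl=C.onz([q(120,242),q(555,295),q(180,166),q(565,205)],.018)[:,:2]
ang=lambda a,b:np.arctan2(*(b-a)[::-1])
print("nose",n[:2].mean(0),"blade yaw",ang(n[2],n[0]),ang(n[3],n[1]))
print("bar c",b.mean(0),"yaw",ang(b[0],b[2]),ang(b[1],b[3]))
print("rails yaw",ang(rl[0],rl[1]),ang(rl[2],rl[3]))
u=np.array([np.cos(-1.704),np.sin(-1.704)]);v=np.array([-u[1],u[0]])
for nm,p in(("nose",n[:2].mean(0)),("barrear",b[:2].mean(0)),("railsL",rl[0]),("rL2",rl[1]),("rR",rl[2]),("rR2",rl[3]),("bt",n[2:].mean(0))):
    print(nm,np.round(((p-b.mean(0))@u)*1e3,1),np.round(((p-b.mean(0))@v)*1e3,1))
s,p,M=pose()
# expected nose from kinematics
print("kin nose",p[:2]-M[:2,0]*.1615)
E
```

```text
nose [ 0.59925378 -0.00661065] blade yaw -1.7210435266658954 -1.7108566997985208
bar c [ 0.5929016  -0.06932058] yaw -1.6963825061922 -1.6980504481352037
rails yaw -1.7119665509503141 -1.690845744967411
nose -63.0 -2.0
barrear -45.6 -0.3
railsL -94.2 -17.6
rL2 63.5 -18.9
rR -75.5 13.4
rR2 64.5 15.2
bt -123.3 -1.3
kin nose [ 0.60312629 -0.00630671]
```

play_rows:
  targets:
    - [0,0,0.25,0,0,0,0]
    - [0,0,0.25,0,0,0,0]
    - [0,0,0.2,0,0,0,0]
    - [0,0,0,0,0,0,0]
    - [0,0,0,0,0,0,0]

```text
time_s: 9.67
tool_pos: [0.6229, 0.1534, 0.0258]
tcp_rot: [-2.364, -2.065, 0.005]
contact_force: [0.3, -0.8, -0.5]
opening: 0.206
```

play_rows:
  targets:
    - [0,0,0,0,0,0,0]
    - [0,0,0,0,0,0,0]

```text
time_s: 9.83
tool_pos: [0.6238, 0.1535, 0.027]
tcp_rot: [-2.365, -2.066, 0.003]
contact_force: [-0.3, 0.1, -0.9]
opening: 0.21
```

```bash
python3 - <<'E'
from h import *
togo([.6251,.1522,.026],np.pi-1.706)
for n in("scene","top"):
    im=r.read_camera(n);cv2.imwrite(f"pics/{n}4.png",im[:,:,::-1])
im=cv2.imread("pics/top4.png")[135:185,270:350];cv2.imwrite("pics/top4z.png",cv2.resize(cv2.convertScaleAbs(im,alpha=1.3),None,fx=9,fy=9,interpolation=2))
im=cv2.imread("pics/scene4.png")[205:285,150:290];cv2.imwrite("pics/scene4z.png",cv2.resize(cv2.convertScaleAbs(im,alpha=1.3),None,fx=5.5,fy=5.5,interpolation=2))
E
```

```text
t 9.83 pos [0.6238 0.1535 0.027 ] yaw 82.27 tilt [-0.0022  0.    ] open 0.21 F [-0.28  0.08 -0.88]
togo units xyz [-0.05  0.06  0.04] turn [-0.03  0.    0.  ]
```

View pics/top4z.png

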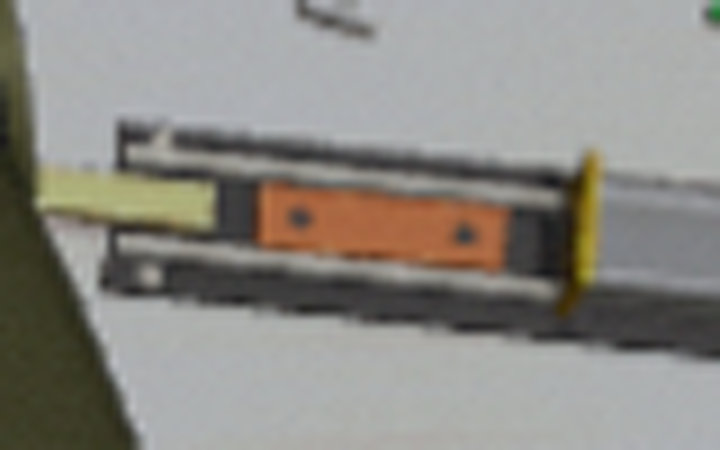

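View pics/scene4z.png

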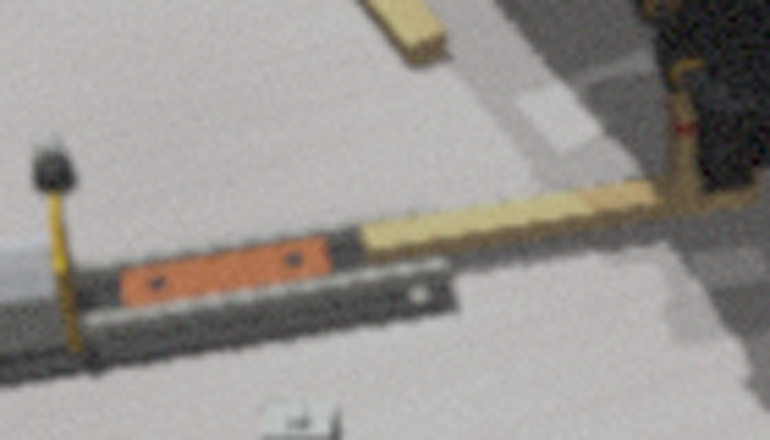

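play_rows:
  targets:
    - [-0.1,0,0.04,0,0,0,0]
    - [-0.15,0,0.04,0,0,0,0]
    - [-0.15,0,0,0,0,0,0]
    - [-0.08,0,0,0,0,0,0]
    - [-0.04,0,0,0,0,0,0]

```text
time_s: 10.35
tool_pos: [0.6218, 0.1401, 0.0247]
tcp_rot: [-2.365, -2.065, 0.003]
contact_force: [-0.1, -0.3, -0.4]
opening: 0.208
```

play_rows:
  targets:
    - [-0.04,0,0,0,0,0,0]
    - [-0.04,0,0,0,0,0,0]
    - [-0.04,0,0,0,0,0,0]
    - [-0.04,0,0,0,0,0,0]
    - [-0.04,0,0,0,0,0,0]

```text
time_s: 10.77
tool_pos: [0.6214, 0.136, 0.025]
tcp_rot: [-2.365, -2.065, 0.002]
contact_force: [0.5, 1.4, -1.1]
opening: 0.207
```

play_rows:
  targets:
    - [-0.04,0,0,0,0,0,0]
    - [-0.04,0,0,0,0,0,0]
    - [-0.04,0,0,0,0,0,0]
    - [-0.04,0,0,0,0,0,0]
    - [-0.04,0,0,0,0,0,0]

```text
time_s: 11.18
tool_pos: [0.6206, 0.1307, 0.0248]
tcp_rot: [-2.365, -2.066, 0.003]
contact_force: [0.4, 1.9, -1.4]
opening: 0.211
```

```bash
cat >> h.py <<'E'
FX=np.array([.5852,-.1366]);FY=-1.706
def feed():
    s,p,M=pose(); u=np.array([np.cos(FY),np.sin(FY)]);v=np.array([-u[1],u[0]])
    n=p[:2]-M[:2,0]*.1615-FX; F=np.array(s["contact_force"])
    print("t",round(s["time_s"],2),"nose fix mm",np.round([n@u*1e3,n@v*1e3],1),"underside",round((p[2]-.0167)*1e3,1),"yaw",round(np.degrees(np.arctan2(M[1,0],M[0,0])),2),"F feed",round(F[:2]@u,2),"lat",round(F[:2]@v,2),"z",round(F[2],2),"open",round(s["opening"],3),"tq",np.round(s["ft_torque"],2))
E
python3 - <<'E'
from h import *
feed()
for n in("scene","top"):
    im=r.read_camera(n);cv2.imwrite(f"pics/{n}5.png",im[:,:,::-1])
im=cv2.imread("pics/top5.png")[135:185,270:350];cv2.imwrite("pics/top5z.png",cv2.resize(cv2.convertScaleAbs(im,alpha=1.3),None,fx=9,fy=9,interpolation=2))
im=cv2.imread("pics/scene5.png")[205:285,150:290];cv2.imwrite("pics/scene5z.png",cv2.resize(cv2.convertScaleAbs(im,alpha=1.3),None,fx=5.5,fy=5.5,interpolation=2))
E
```

```text
t 11.18 nose fix mm [-108.2   -0.9] underside 8.1 yaw 82.27 F feed -1.96 lat 0.11 z -1.42 open 0.211 tq [ 0.2  -0.01 -0.  ]
```

View pics/top5z.png

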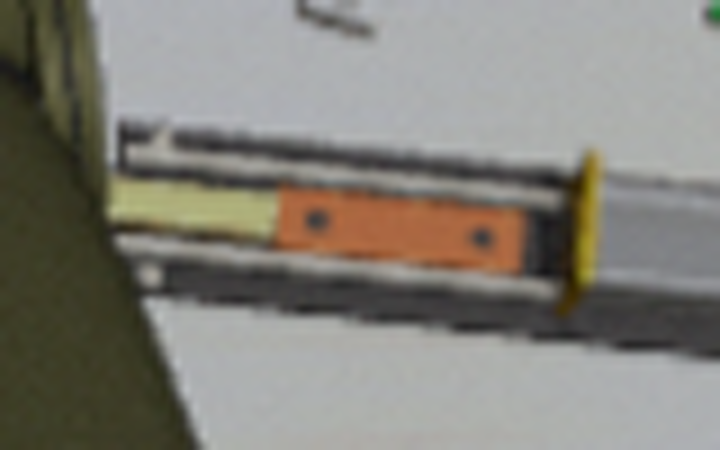

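View pics/scene5z.png

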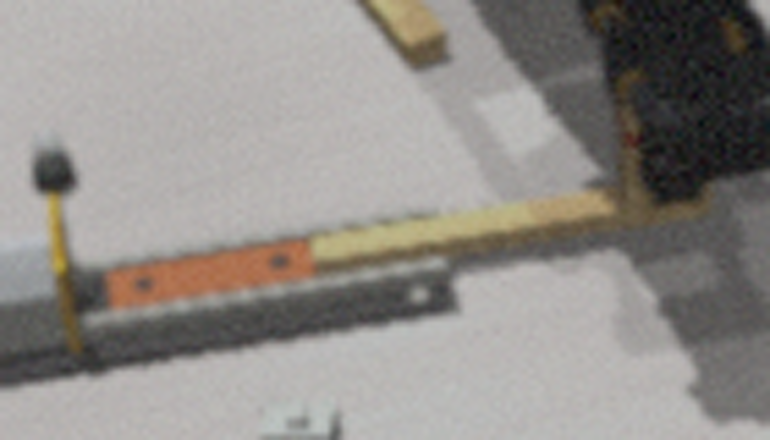

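Nose in contact and the bar is moving, at about 2 N. Continuing to the gate.

play_rows:
  targets:
    - [-0.06,0,0,0,0,0,0]
    - [-0.06,0,0,0,0,0,0]
    - [-0.06,0,0,0,0,0,0]
    - [-0.06,0,0,0,0,0,0]
    - [-0.06,0,0,0,0,0,0]

```text
time_s: 11.7
tool_pos: [0.6195, 0.1232, 0.0248]
tcp_rot: [-2.365, -2.065, 0.003]
contact_force: [0.0, 2.2, -0.4]
opening: 0.208
```

play_rows:
  targets:
    - [-0.06,0,0,0,0,0,0]
    - [-0.06,0,0,0,0,0,0]
    - [-0.06,0,0,0,0,0,0]
    - [-0.06,0,0,0,0,0,0]
    - [-0.06,0,0,0,0,0,0]

```text
time_s: 12.12
tool_pos: [0.6185, 0.1157, 0.0248]
tcp_rot: [-2.365, -2.066, 0.003]
contact_force: [0.2, 0.7, -0.1]
opening: 0.21
```

play_rows:
  targets:
    - [-0.06,0,0,0,0,0,0]
    - [-0.06,0,0,0,0,0,0]
    - [-0.06,0,0,0,0,0,0]
    - [-0.06,0,0,0,0,0,0]
    - [-0.06,0,0,0,0,0,0]

```text
time_s: 12.53
tool_pos: [0.6175, 0.1083, 0.0248]
tcp_rot: [-2.365, -2.066, 0.003]
contact_force: [1.0, 2.3, 1.0]
opening: 0.211
```

```bash
python3 - <<'E'
from h import *
feed()
for n in("scene","top"):
    im=r.read_camera(n);cv2.imwrite(f"pics/{n}6.png",im[:,:,::-1])
a=cv2.resize(cv2.convertScaleAbs(cv2.imread("pics/top6.png")[135:185,270:350],alpha=1.3),None,fx=9,fy=9,interpolation=2)[:300]
b=cv2.resize(cv2.convertScaleAbs(cv2.imread("pics/scene6.png")[220:270,130:260],alpha=1.3),(720,277),interpolation=2)
cv2.imwrite("pics/c6.png",np.vstack([a,b]))
E
```

```text
t 12.53 nose fix mm [-85.6  -1. ] underside 8.1 yaw 82.27 F feed -2.43 lat 0.73 z 1.04 open 0.211 tq [ 0.22  0.02 -0.03]
```

View pics/c6.png

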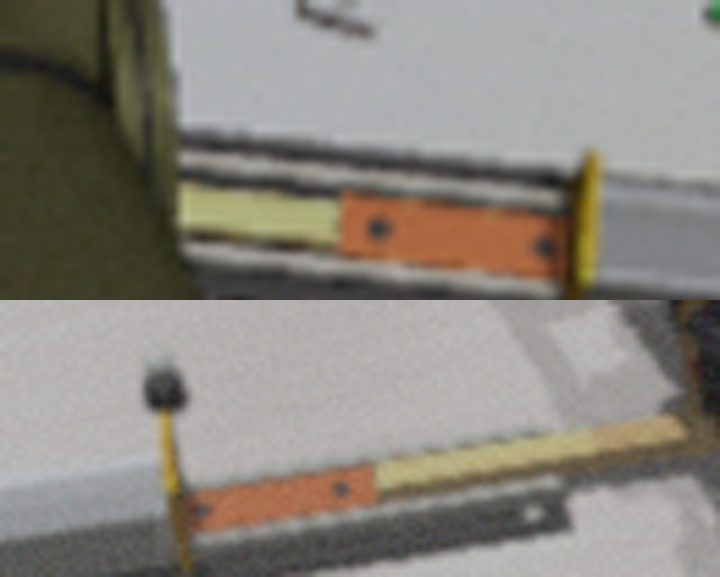

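play_rows:
  targets:
    - [-0.07,0,0,0,0,0,0]
    - [-0.08,0,0,0,0,0,0]
    - [-0.08,0,0,0,0,0,0]
    - [-0.08,0,0,0,0,0,0]
    - [-0.08,0,0,0,0,0,0]

```text
time_s: 13.05
tool_pos: [0.6162, 0.0986, 0.0248]
tcp_rot: [-2.365, -2.066, 0.003]
contact_force: [0.5, 2.9, 0.5]
opening: 0.206
```

play_rows:
  targets:
    - [-0.08,0,0,0,0,0,0]
    - [-0.08,0,0,0,0,0,0]
    - [-0.08,0,0,0,0,0,0]
    - [-0.08,0,0,0,0,0,0]
    - [-0.08,0,0,0,0,0,0]

```text
time_s: 13.47
tool_pos: [0.6148, 0.0887, 0.0248]
tcp_rot: [-2.365, -2.066, 0.003]
contact_force: [-0.7, 2.6, 0.4]
opening: 0.211
```

play_rows:
  targets:
    - [-0.08,0,0,0,0,0,0]
    - [-0.08,0,0,0,0,0,0]
    - [-0.08,0,0,0,0,0,0]
    - [-0.08,0,0,0,0,0,0]
    - [-0.08,0,0,0,0,0,0]

```text
time_s: 13.88
tool_pos: [0.6135, 0.0787, 0.0248]
tcp_rot: [-2.365, -2.066, 0.003]
contact_force: [0.8, 2.1, -0.4]
opening: 0.209
```

play_rows:
  targets:
    - [-0.08,0,0,0,0,0,0]
    - [-0.08,0,0,0,0,0,0]
    - [-0.08,0,0,0,0,0,0]
    - [-0.08,0,0,0,0,0,0]
    - [-0.08,0,0,0,0,0,0]

```text
time_s: 14.3
tool_pos: [0.6121, 0.0688, 0.0248]
tcp_rot: [-2.365, -2.066, 0.003]
contact_force: [-0.0, 2.9, -0.6]
opening: 0.207
```

```bash
python3 - <<'E'
from h import *
feed()
for n in("scene","top"):
    im=r.read_camera(n);cv2.imwrite(f"pics/{n}7.png",im[:,:,::-1])
a=cv2.resize(cv2.convertScaleAbs(cv2.imread("pics/top7.png")[135:185,290:370],alpha=1.3),None,fx=9,fy=9,interpolation=2)[:300]
b=cv2.resize(cv2.convertScaleAbs(cv2.imread("pics/scene7.png")[220:270,130:260],alpha=1.3),(720,277),interpolation=2)
cv2.imwrite("pics/c7.png",np.vstack([a,b]))
E
```

```text
t 14.3 nose fix mm [-45.7  -1. ] underside 8.1 yaw 82.27 F feed -2.83 lat -0.43 z -0.62 open 0.207 tq [0.24 0.02 0.02]
```

View pics/c7.png

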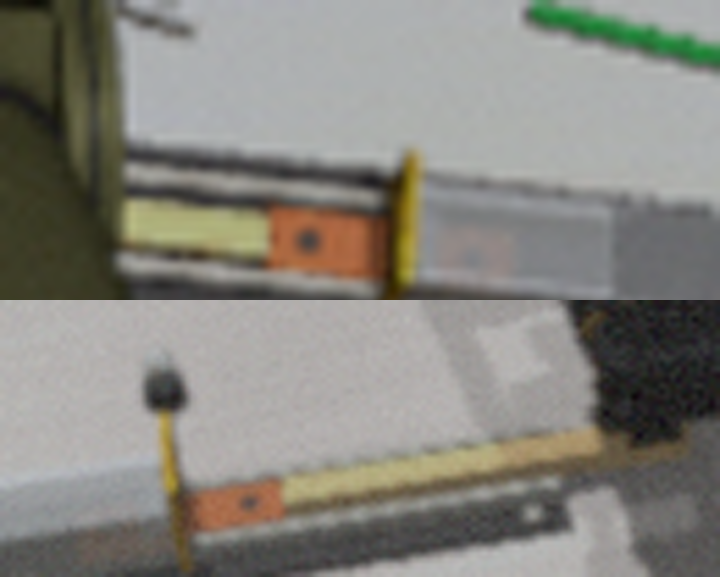

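play_rows:
  targets:
    - [-0.08,0,0,0,0,0,0]
    - [-0.08,0,0,0,0,0,0]
    - [-0.08,0,0,0,0,0,0]
    - [-0.08,0,0,0,0,0,0]
    - [-0.08,0,0,0,0,0,0]

```text
time_s: 14.82
tool_pos: [0.6107, 0.059, 0.0248]
tcp_rot: [-2.365, -2.065, 0.003]
contact_force: [1.1, 2.5, -0.7]
opening: 0.204
```

play_rows:
  targets:
    - [-0.08,0,0,0,0,0,0]
    - [-0.08,0,0,0,0,0,0]
    - [-0.08,0,0,0,0,0,0]
    - [-0.06,0,0,0,0,0,0]
    - [-0.06,0,0,0,0,0,0]

```text
time_s: 15.23
tool_pos: [0.6095, 0.05, 0.0248]
tcp_rot: [-2.365, -2.065, 0.003]
contact_force: [0.4, 2.8, -0.7]
opening: 0.209
```

play_rows:
  targets:
    - [-0.06,0,0,0,0,0,0]
    - [-0.06,0,0,0,0,0,0]
    - [-0.06,0,0,0,0,0,0]
    - [-0.06,0,0,0,0,0,0]
    - [-0.06,0,0,0,0,0,0]

```text
time_s: 15.65
tool_pos: [0.6086, 0.0427, 0.0248]
tcp_rot: [-2.365, -2.066, 0.003]
contact_force: [-0.1, 2.7, -0.1]
opening: 0.209
```

play_rows:
  targets:
    - [-0.08,0,0,0,0,0,0]
    - [-0.08,0,0,0,0,0,0]
    - [-0.08,0,0,0,0,0,0]
    - [-0.08,0,0,0,0,0,0]
    - [-0.08,0,0,0,0,0,0]

```text
time_s: 16.07
tool_pos: [0.6072, 0.0327, 0.0248]
tcp_rot: [-2.365, -2.065, 0.003]
contact_force: [0.3, 2.8, 0.1]
opening: 0.21
```

```bash
python3 - <<'E'
from h import *
feed()
for n in("scene","top"):
    im=r.read_camera(n);cv2.imwrite(f"pics/{n}8.png",im[:,:,::-1])
a=cv2.resize(cv2.convertScaleAbs(cv2.imread("pics/top8.png")[135:185,300:380],alpha=1.3),None,fx=9,fy=9,interpolation=2)[:300]
b=cv2.resize(cv2.convertScaleAbs(cv2.imread("pics/scene8.png")[220:270,130:260],alpha=1.3),(720,277),interpolation=2)
cv2.imwrite("pics/c8.png",np.vstack([a,b]))
E
```

```text
t 16.07 nose fix mm [-9.2 -1. ] underside 8.1 yaw 82.27 F feed -2.79 lat -0.06 z 0.15 open 0.21 tq [0.24 0.03 0.03]
```

View pics/c8.png

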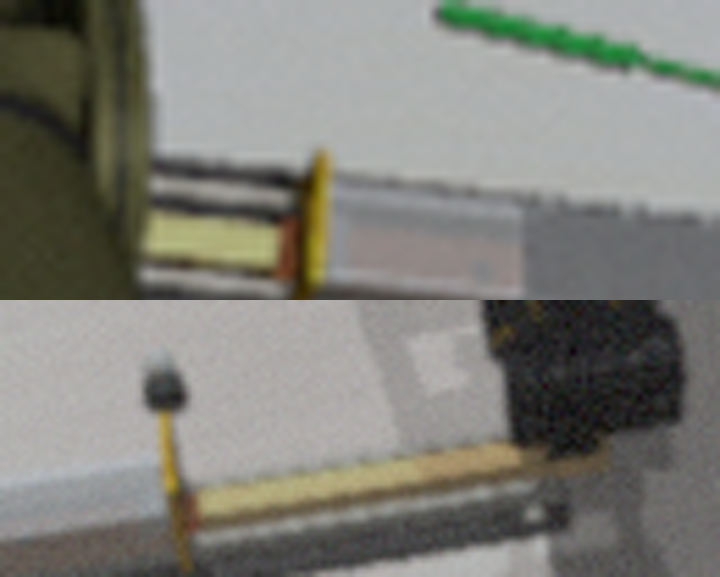

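play_rows:
  targets:
    - [-0.08,0,0,0,0,0,0]
    - [-0.08,0,0,0,0,0,0]
    - [-0.08,0,0,0,0,0,0]
    - [-0.08,0,0,0,0,0,0]
    - [-0.08,0,0,0,0,0,0]

```text
time_s: 16.58
tool_pos: [0.6059, 0.0228, 0.0248]
tcp_rot: [-2.365, -2.066, 0.003]
contact_force: [0.9, 1.0, -0.4]
opening: 0.208
```

play_rows:
  targets:
    - [-0.08,0,0,0,0,0,0]
    - [-0.08,0,0,0,0,0,0]
    - [-0.08,0,0,0,0,0,0]
    - [-0.08,0,0,0,0,0,0]
    - [-0.08,0,0,0,0,0,0]

```text
time_s: 17.0
tool_pos: [0.6046, 0.0129, 0.0248]
tcp_rot: [-2.365, -2.065, 0.003]
contact_force: [0.8, 2.6, -0.8]
opening: 0.211
```

play_rows:
  targets:
    - [-0.06,0,0,0,0,0,0]
    - [-0.06,0,0,0,0,0,0]
    - [-0.05,0,0,0,0,0,0]
    - [-0.05,0,0,0,0,0,0]
    - [-0.04,0,0,0,0,0,0]

```text
time_s: 17.42
tool_pos: [0.6036, 0.0065, 0.0248]
tcp_rot: [-2.365, -2.066, 0.003]
contact_force: [0.3, 1.9, 0.1]
opening: 0.206
```

play_rows:
  targets:
    - [-0.04,0,0,0,0,0,0]
    - [-0.04,0,0,0,0,0,0]
    - [-0.04,0,0,0,0,0,0]

```text
time_s: 17.67
tool_pos: [0.6032, 0.0035, 0.0248]
tcp_rot: [-2.365, -2.066, 0.003]
contact_force: [-0.2, 1.8, -0.0]
opening: 0.21
```

```bash
python3 -c "
from h import *
feed()"
```

```text
t 17.67 nose fix mm [20.2 -1. ] underside 8.1 yaw 82.27 F feed -1.81 lat -0.41 z -0.05 open 0.21 tq [ 0.27 -0.02 -0.02]
```

play_rows:
  targets:
    - [-0.03,0,0,0,0,0,0]
    - [-0.03,0,0,0,0,0,0]
    - [-0.03,0,0,0,0,0,0]
    - [-0.03,0,0,0,0,0,0]
    - [-0.03,0,0,0,0,0,0]

```text
time_s: 18.08
tool_pos: [0.6027, -0.0001, 0.0248]
tcp_rot: [-2.365, -2.066, 0.003]
contact_force: [1.3, 1.9, -0.4]
opening: 0.205
```

play_rows:
  targets:
    - [-0.03,0,0,0,0,0,0]
    - [-0.03,0,0,0,0,0,0]
    - [-0.03,0,0,0,0,0,0]
    - [-0.03,0,0,0,0,0,0]
    - [-0.03,0,0,0,0,0,0]

```text
time_s: 18.5
tool_pos: [0.6022, -0.0038, 0.0248]
tcp_rot: [-2.365, -2.066, 0.003]
contact_force: [-0.1, 2.3, -0.3]
opening: 0.211
```

play_rows:
  targets:
    - [-0.03,0,0,0,0,0,0]
    - [-0.03,0,0,0,0,0,0]
    - [-0.03,0,0,0,0,0,0]
    - [-0.03,0,0,0,0,0,0]
    - [-0.03,0,0,0,0,0,0]

```text
time_s: 18.92
tool_pos: [0.6018, -0.0076, 0.0248]
tcp_rot: [-2.365, -2.066, 0.003]
contact_force: [-0.2, 2.6, -0.7]
opening: 0.209
```

play_rows:
  targets:
    - [-0.03,0,0,0,0,0,0]
    - [-0.03,0,0,0,0,0,0]
    - [-0.03,0,0,0,0,0,0]
    - [-0.03,0,0,0,0,0,0]
    - [-0.03,0,0,0,0,0,0]

```text
time_s: 19.33
tool_pos: [0.6012, -0.0113, 0.0248]
tcp_rot: [-2.365, -2.066, 0.003]
contact_force: [0.8, 2.0, 0.9]
opening: 0.206
```

play_rows:
  targets:
    - [-0.03,0,0,0,0,0,0]
    - [-0.03,0,0,0,0,0,0]
    - [-0.03,0,0,0,0,0,0]
    - [-0.03,0,0,0,0,0,0]
    - [-0.03,0,0,0,0,0,0]

```text
time_s: 19.75
tool_pos: [0.6007, -0.015, 0.0248]
tcp_rot: [-2.365, -2.066, 0.003]
contact_force: [0.7, 1.7, -0.8]
opening: 0.208
```

play_rows:
  targets:
    - [-0.03,0,0,0,0,0,0]
    - [-0.03,0,0,0,0,0,0]
    - [-0.03,0,0,0,0,0,0]
    - [-0.03,0,0,0,0,0,0]
    - [-0.03,0,0,0,0,0,0]

```text
time_s: 20.17
tool_pos: [0.6002, -0.0187, 0.0248]
tcp_rot: [-2.365, -2.066, 0.003]
contact_force: [0.2, 2.1, -0.5]
opening: 0.207
```

play_rows:
  targets:
    - [-0.03,0,0,0,0,0,0]
    - [-0.03,0,0,0,0,0,0]
    - [-0.03,0,0,0,0,0,0]
    - [-0.03,0,0,0,0,0,0]
    - [-0.03,0,0,0,0,0,0]

```text
time_s: 20.58
tool_pos: [0.6003, -0.0205, 0.0254]
tcp_rot: [-2.364, -2.063, -0.002]
contact_force: [1.0, 9.9, 2.6]
opening: 0.21
```

play_rows:
  targets:
    - [0,0,0,0,0,0,0]
    - [0,0,0,0,0,0,0]

```text
time_s: 20.75
tool_pos: [0.6002, -0.0205, 0.0254]
tcp_rot: [-2.364, -2.063, -0.002]
contact_force: [0.8, 8.6, 1.1]
opening: 0.208
```

```bash
python3 -c "
from h import *
feed()"
```

```text
t 20.75 nose fix mm [44.4 -0.8] underside 8.7 yaw 82.23 F feed -8.62 lat -0.33 z 1.1 open 0.208 tq [ 1.32 -0.01 -0.11]
```

play_rows:
  targets:
    - [-0.03,0,0,0,0,0,0]
    - [-0.02,0,0,0,0,0,0]
    - [0,0,0,0,0,0,0]
    - [0,0,0,0,0,0,0]
    - [0,0,0,0,0,0,0]

```text
time_s: 21.17
tool_pos: [0.6002, -0.0212, 0.0255]
tcp_rot: [-2.364, -2.063, -0.003]
contact_force: [0.2, 10.8, 1.0]
opening: 0.209
```

```bash
python3 -c "
from h import *
feed()"
```

```text
t 21.17 nose fix mm [45.1 -0.7] underside 8.8 yaw 82.22 F feed -10.7 lat -1.21 z 0.97 open 0.209 tq [ 1.66 -0.05 -0.03]
```

play_rows:
  targets:
    - [0,0,0,0,0,0,0]
    - [0,0,0,0,0,0,0]
    - [0,0,0,0,0,0,0]
    - [0,0,0,0,0,0,0]

```text
time_s: 21.5
tool_pos: [0.6002, -0.0212, 0.0255]
tcp_rot: [-2.364, -2.063, -0.003]
contact_force: [0.6, 9.8, 2.5]
opening: 0.208
```

```bash
python3 -c "
from h import *
feed()
for n in('scene','top'):
    im=r.read_camera(n);cv2.imwrite(f'pics/{n}9.png',im[:,:,::-1])
a=cv2.resize(cv2.convertScaleAbs(cv2.imread('pics/top9.png')[135:185,310:390],alpha=1.3),None,fx=9,fy=9,interpolation=2)[:300]
b=cv2.resize(cv2.convertScaleAbs(cv2.imread('pics/scene9.png')[220:270,100:230],alpha=1.3),(720,277),interpolation=2)
cv2.imwrite('pics/c9.png',np.vstack([a,b]))
"
```

```text
t 21.5 nose fix mm [45.1 -0.7] underside 8.8 yaw 82.22 F feed -9.75 lat -0.68 z 2.45 open 0.208 tq [ 1.63 -0.07 -0.12]
```

View pics/c9.png

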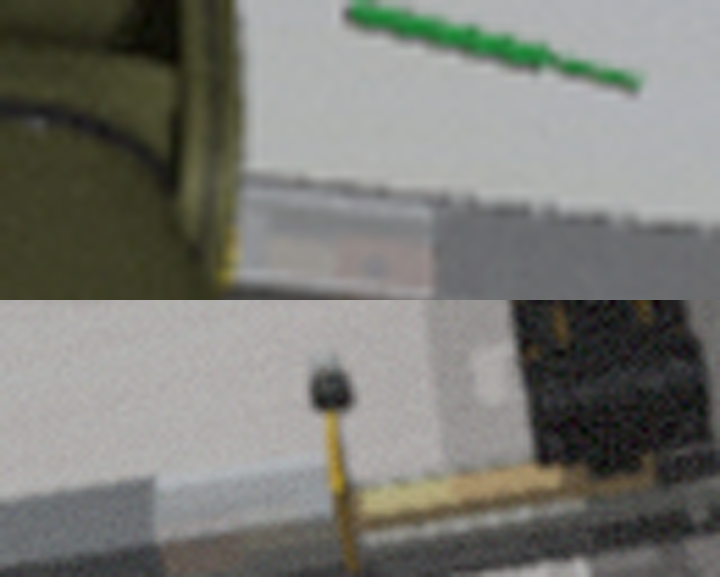

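play_rows:
  targets:
    - [0.05,0,0,0,0,0,0]
    - [0.1,0,0,0,0,0,0]
    - [0.15,0,0,0,0,0,0]
    - [0.2,0,0,0,0,0,0]
    - [0.2,0,0,0,0,0,0]

```text
time_s: 22.02
tool_pos: [0.6018, -0.0065, 0.0246]
tcp_rot: [-2.365, -2.065, 0.005]
contact_force: [0.0, 0.7, -1.7]
opening: 0.208
```

play_rows:
  targets:
    - [0.25,0,0,0,0,0,0]
    - [0.25,0,0,0,0,0,0]
    - [0.25,0,0,0,0,0,0]
    - [0.25,0,0,0,0,0,0]
    - [0.25,0,0,0,0,0,0]

```text
time_s: 22.43
tool_pos: [0.6063, 0.0254, 0.0249]
tcp_rot: [-2.365, -2.066, 0.003]
contact_force: [0.5, 0.1, -0.6]
opening: 0.209
```

play_rows:
  targets:
    - [0.3,0,0,0,0,0,0]
    - [0.3,0,0,0,0,0,0]
    - [0.3,0,0,0,0,0,0]
    - [0.3,0,0,0,0,0,0]
    - [0.3,0,0,0,0,0,0]

```text
time_s: 22.85
tool_pos: [0.6113, 0.0627, 0.0248]
tcp_rot: [-2.365, -2.066, 0.003]
contact_force: [-0.6, -0.5, -0.8]
opening: 0.205
```

play_rows:
  targets:
    - [0.3,0,0,0,0,0,0]
    - [0.3,0,0,0,0,0,0]
    - [0.2,0,0,0,0,0,0]
    - [0.1,0,0,0,0,0,0]
    - [0,0,0,0,0,0,0]

```text
time_s: 23.27
tool_pos: [0.6143, 0.0847, 0.0248]
tcp_rot: [-2.364, -2.066, 0.003]
contact_force: [0.6, -0.1, -0.6]
opening: 0.208
```

```bash
python3 -c "
from h import *
feed()
for n in('scene','top'):
    im=r.read_camera(n);cv2.imwrite(f'pics/{n}10.png',im[:,:,::-1])
a=cv2.resize(cv2.convertScaleAbs(cv2.imread('pics/top10.png')[135:185,310:390],alpha=1.3),None,fx=9,fy=9,interpolation=2)[:300]
b=cv2.resize(cv2.convertScaleAbs(cv2.imread('pics/scene10.png')[220:270,100:230],alpha=1.3),(720,277),interpolation=2)
cv2.imwrite('pics/c10.png',np.vstack([a,b]))
"
```

```text
t 23.27 nose fix mm [-61.7  -0.9] underside 8.1 yaw 82.31 F feed 0.03 lat 0.57 z -0.58 open 0.208 tq [-0.01  0.03  0.01]
```

View pics/c10.png

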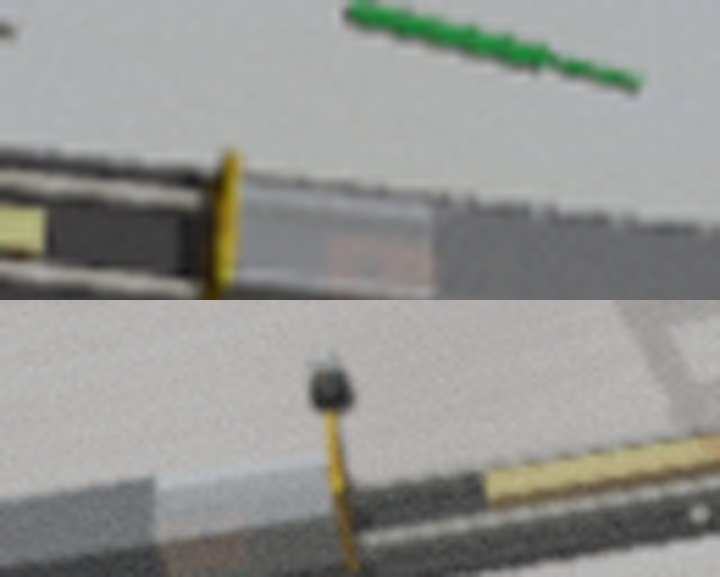

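play_rows:
  targets:
    - [0,0,-0.3,0,0,0,0]
    - [0,0,-0.7,0,0,0,0]
    - [0,0,-1,0,0,0,0]
    - [0,0,-1,0,0,0,0]
    - [0,0,-0.8,0,0,0,0]

```text
time_s: 23.78
tool_pos: [0.615, 0.0838, 0.1224]
tcp_rot: [-2.366, -2.066, 0.001]
contact_force: [0.2, 0.5, -0.9]
opening: 0.211
```

play_rows:
  targets:
    - [0.5,0,0,0,0,0,0]
    - [0.8,0,0,0,0,0,0]
    - [0.8,0,0,0,0,0,0]
    - [0.8,0,0,0,0,0,0]
    - [0.5,0,0,0,0,-0.5,0]

```text
time_s: 24.2
tool_pos: [0.6254, 0.1704, 0.1187]
tcp_rot: [-2.317, -2.117, 0.004]
contact_force: [0.3, -0.4, -1.7]
opening: 0.205
```

play_rows:
  targets:
    - [0,0,0,0,0,-1,0]
    - [0,0,0,0,0,-1,0]
    - [0,0,0,0,0,-1,0]
    - [0,0,0,0,0,-1,0]
    - [0,0,0,0,0,-1,0]

```text
time_s: 24.62
tool_pos: [0.6252, 0.1689, 0.1184]
tcp_rot: [-1.8, -2.571, 0.004]
contact_force: [0.3, -1.2, -0.8]
opening: 0.21
```

play_rows:
  targets:
    - [0,0,0,0,0,-1,0]
    - [0,0,0,0,0,-1,0]
    - [0,0,0,0,0,-1,0]
    - [0,0,0,0,0,-1,0]
    - [0,0,0,0,0,-1,0]

```text
time_s: 25.03
tool_pos: [0.6252, 0.1688, 0.1185]
tcp_rot: [-1.201, -2.899, 0.003]
contact_force: [0.4, 0.4, -1.5]
opening: 0.209
```

play_rows:
  targets:
    - [0,0,0,0,0,-1,0]
    - [0,0,0,0,0,-1,0]
    - [0,0,0,0,0,-1,0]
    - [0,0,0,0,0,-1,0]
    - [0,0,0,0,0,-1,0]

```text
time_s: 25.45
tool_pos: [0.6252, 0.1688, 0.1184]
tcp_rot: [-0.545, -3.09, 0.001]
contact_force: [-0.4, 0.3, 0.4]
opening: 0.209
```

```bash
python3 -c "
from h import *
togo([.466,.298,.09],np.pi+.05)
im=r.read_camera('scene');cv2.imwrite('pics/s11.png',im[:,:,::-1])
"
```

```text
t 25.45 pos [0.6252 0.1688 0.1184] yaw 160.01 tilt [-0.0044 -0.0001] open 0.209 F [-0.4   0.27  0.38]
togo units xyz [7.75 2.68 1.17] turn [-0.01 -0.05 -4.57]
```

View pics/s11.png

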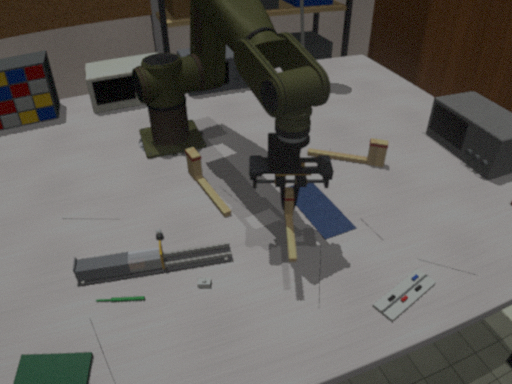

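play_rows:
  targets:
    - [0,0,0,0,0,-1,0]
    - [0,0,0,0,0,-1,0]
    - [0,0,0,0,0,-1,0]
    - [0,0,0,0,0,-1,0]
    - [0,0,0,0,0,-0.5,0]

```text
time_s: 25.92
tool_pos: [0.6253, 0.1687, 0.1187]
tcp_rot: [0.065, -3.137, 0.0]
contact_force: [0.4, 0.2, -0.8]
opening: 0.21
```

```bash
python3 -c "
from h import *
togo([.466,.298,.06],np.pi+.05)
"
```

```text
t 25.92 pos [0.6253 0.1687 0.1187] yaw -177.64 tilt [-0.004  -0.0001] open 0.21 F [ 0.42  0.18 -0.8 ]
togo units xyz [6.14 5.43 2.37] turn [ 0.   -0.05 -0.1 ]
```

play_rows:
  targets:
    - [0.8,0.7,0,0,0,-0.1,0]
    - [1,0.9,0,0,0,0,0]
    - [1,0.9,0,0,0,0,0]
    - [1,0.9,0,0,0,0,0]
    - [1,0.9,0,0,0,0,0]

```text
time_s: 26.33
tool_pos: [0.4992, 0.271, 0.1191]
tcp_rot: [0.072, -3.137, 0.0]
contact_force: [0.4, 0.5, -0.6]
opening: 0.211
```

play_rows:
  targets:
    - [0.9,0.8,0.3,0,0,0,0]
    - [0.4,0.3,0.6,0,0,0,0]
    - [0,0,0.7,0,0,0,0]
    - [0,0,0.5,0,0,0,0]
    - [0,0,0.2,0,0,0,0]

```text
time_s: 26.75
tool_pos: [0.4651, 0.2955, 0.0598]
tcp_rot: [0.075, -3.134, 0.003]
contact_force: [0.9, -0.4, -1.6]
opening: 0.209
```

play_rows:
  targets:
    - [0,0,0,0,0,0,0]
    - [0,0,0,0,0,0,0]
    - [0,0,0,0,0,0,0]

```text
time_s: 27.0
tool_pos: [0.4681, 0.2961, 0.0636]
tcp_rot: [0.074, -3.139, -0.001]
contact_force: [1.3, -0.4, -0.9]
opening: 0.208
```

```bash
python3 -c "
from h import *
togo([.466,.298,.021],np.pi+.05)
im=r.read_camera('scene');cv2.imwrite('pics/s12.png',cv2.resize(im[110:270,230:390,::-1],None,fx=3.7,fy=3.7,interpolation=2))
"
```

```text
t 27.0 pos [0.4681 0.2961 0.0636] yaw -177.3 tilt [-0.0013  0.0007] open 0.208 F [ 1.33 -0.37 -0.95]
togo units xyz [0.08 0.08 1.7 ] turn [ 0.01 -0.01 -0.03]
```

View pics/s12.png

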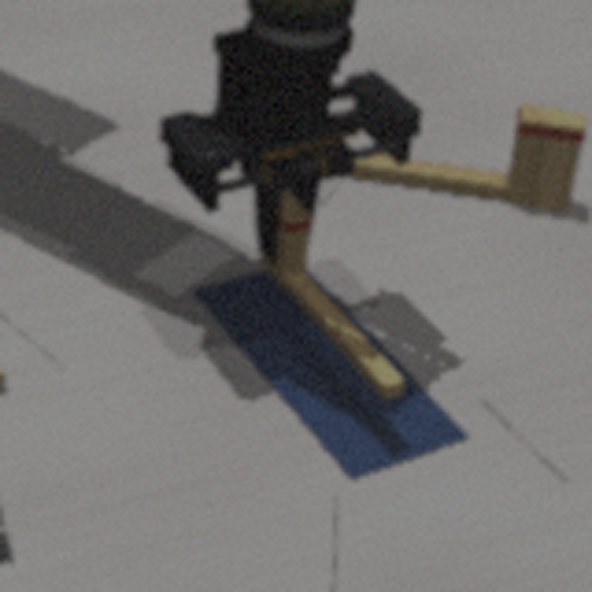

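Stick level, hovering over the mat. Lowering.

play_rows:
  targets:
    - [0.07,0.06,0.5,0,0,0,0]
    - [0,0,0.5,0,0,0,0]
    - [0,0,0.4,0,0,0,0]
    - [0,0,0.15,0,0,0,0]
    - [0,0,0,0,0,0,0]

```text
time_s: 27.47
tool_pos: [0.4635, 0.2966, 0.0215]
tcp_rot: [0.076, -3.134, 0.003]
contact_force: [-0.2, 0.1, -0.4]
opening: 0.213
```

play_rows:
  targets:
    - [0,0,0,0,0,0,0]
    - [0,0,0,0,0,0,0]
    - [0,0,0,0,0,0,0]

```text
time_s: 27.72
tool_pos: [0.4656, 0.2977, 0.0246]
tcp_rot: [0.076, -3.139, -0.001]
contact_force: [0.1, 0.6, -0.1]
opening: 0.209
```

```bash
python3 -c "
from h import *
togo([.466,.298,.0197],np.pi+.05);print(r.get_state()['ft_torque'])
"
```

```text
t 27.72 pos [0.4656 0.2977 0.0246] yaw -177.23 tilt [-0.0015  0.0005] open 0.209 F [ 0.14  0.59 -0.1 ]
togo units xyz [-0.02  0.01  0.19] turn [ 0.01 -0.02 -0.02]
[0.05098589 0.01956966 0.03193241]
```

play_rows:
  targets:
    - [0,0,0.06,0,0,0,0]
    - [0,0,0.06,0,0,0,0]
    - [0,0,0.04,0,0,0,0]
    - [0,0,0,0,0,0,0]
    - [0,0,0,0,0,0,0]

```text
time_s: 28.13
tool_pos: [0.465, 0.2974, 0.0198]
tcp_rot: [0.076, -3.138, 0.0]
contact_force: [-0.3, -0.2, -0.1]
opening: 0.211
```

```bash
python3 -c "
from h import *
togo([.466,.298,.0197],np.pi+.05);print(r.get_state()['ft_torque'])
"
```

```text
t 28.13 pos [0.465  0.2974 0.0198] yaw -177.23 tilt [-0.0027 -0.0001] open 0.211 F [-0.27 -0.22 -0.14]
togo units xyz [-0.04  0.02  0.01] turn [ 0.   -0.03 -0.02]
[ 0.02393267 -0.01122207 -0.09728741]
```

play_rows:
  targets:
    - [0,0,0.02,0,0,0,0]
    - [0,0,0,0,0,0,30]
    - [0,0,0,0,0,0,45]
    - [0,0,0,0,0,0,55]
    - [0,0,0,0,0,0,60]

```text
time_s: 28.55
tool_pos: [0.4652, 0.2975, 0.0195]
tcp_rot: [0.076, -3.138, -0.0]
contact_force: [0.6, -0.3, -0.8]
opening: 0.432
```

play_rows:
  targets:
    - [0,0,0,0,0,0,60]
    - [0,0,0,0,0,0,60]
    - [0,0,-0.2,0,0,0,60]
    - [0,0,-0.4,0,0,0,60]
    - [0,0,-0.8,0,0,0,60]

```text
time_s: 28.97
tool_pos: [0.4635, 0.2966, 0.0531]
tcp_rot: [0.076, -3.134, 0.003]
contact_force: [-0.8, 0.1, -0.5]
opening: 0.627
```

play_rows:
  targets:
    - [0,0,-1,0,0,0,60]
    - [0,0,-1,0,0,0,60]
    - [0,0,-1,0,0,0,60]
    - [0,0,-1,0,0,0,60]
    - [0,0,-1,0,0,0,60]

```text
time_s: 29.38
tool_pos: [0.4655, 0.2975, 0.1819]
tcp_rot: [0.076, -3.139, -0.001]
contact_force: [1.2, -0.0, 0.1]
opening: 0.629
```

play_rows:
  targets:
    - [1,0.5,0,0,0,0,60]
    - [1,0.5,0,0,0,0,60]
    - [0.5,0.3,0,0,0,0,60]
    - [0,0,0,0,0,0,60]
    - [0,0,0,0,0,0,60]

```text
time_s: 29.8
tool_pos: [0.4013, 0.3271, 0.1799]
tcp_rot: [0.079, -3.139, 0.0]
contact_force: [0.1, 0.2, -0.0]
opening: 0.629
```

```bash
python3 -c "
from h import *
togo([.466,.298,.0197],np.pi+.05)
for n in('scene','top','wrist'):
    im=r.read_camera(n);cv2.imwrite(f'pics/{n}13.png',im[:,:,::-1])
t=cv2.imread('pics/top13.png')
a=cv2.resize(cv2.convertScaleAbs(t[130:230,270:410],alpha=1.3),(700,500),interpolation=2)
cv2.imwrite('pics/c13.png',a)
s=cv2.imread('pics/scene13.png')
cv2.imwrite('pics/d13.png',cv2.resize(cv2.convertScaleAbs(s[165:295,65:375],alpha=1.3),(790,331),interpolation=2))
cv2.imwrite('pics/e13.png',cv2.resize(cv2.convertScaleAbs(s[215:285,65:205],alpha=1.4),(784,392),interpolation=2))
"
```

```text
t 29.8 pos [0.4013 0.3271 0.1799] yaw -177.13 tilt [-0.0016 -0.0001] open 0.629 F [ 0.13  0.2  -0.04]
togo units xyz [-2.54 -1.29  6.41] turn [-0.   -0.02  0.  ]
```

View pics/c13.png

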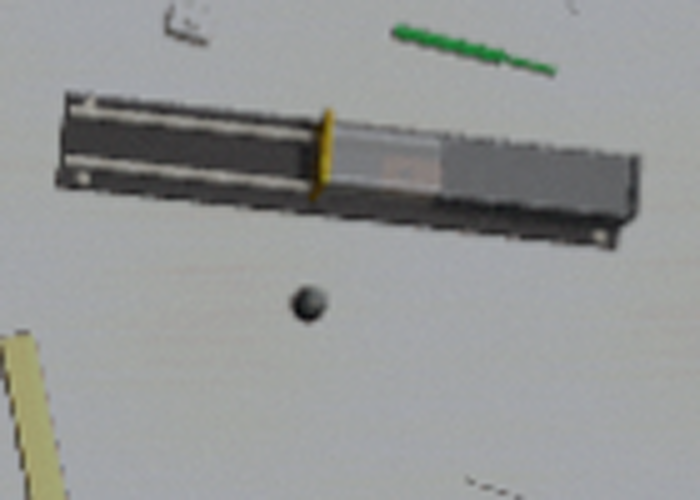

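View pics/d13.png

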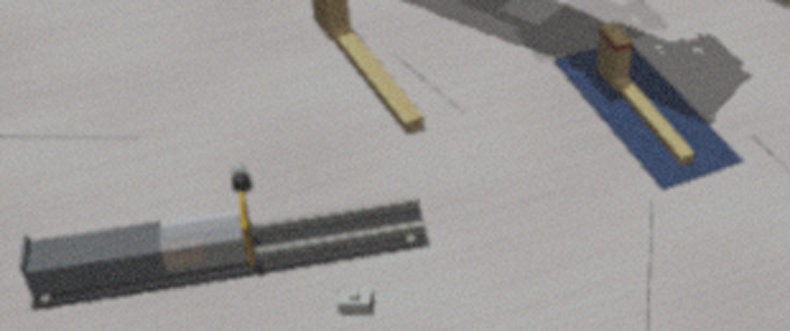

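View pics/e13.png

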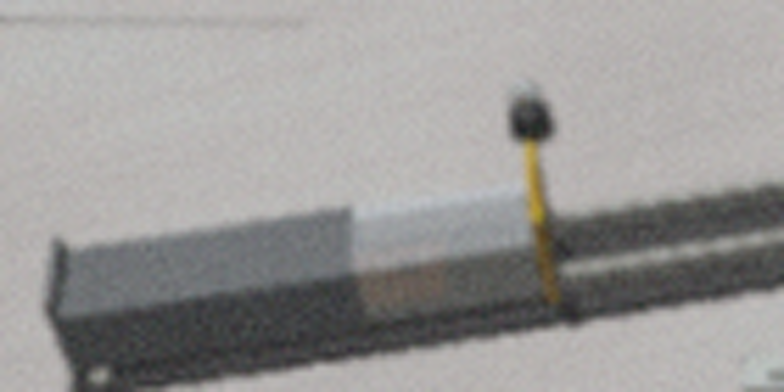

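View pics/wrist13.png

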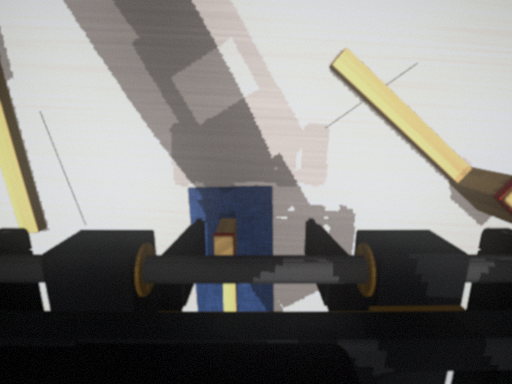

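```bash
python3 -c "
from h import *
print(r.hand_in(), r.get_state()['time_s'])"
```

```text
the job is handed in; nothing more can be done
the job is handed in; nothing more can be done
```

I fed the bar home with the smallest push stick, the one standing on the blue mat. I drew the stick back out, set it on the mat again and handed the job in at about 30 s. No verdict comes back, so what follows is what I could see and measure.

- **Feed:** the bar went under the gate at about 2–3 N and met the sprung stop with its centre roughly 87–89 mm past the gate.
- **Press:** I held the wrist force at about 10 N, reading 9.8–10.8 N for about 0.7 s. The highest reading was 10.8 N. I saw the force only at the end of each move, and it stands in for the stick-to-bar force, which I could not measure directly.
- **Bar at the end:** the bar stayed in the tunnel. From the top picture its centre is roughly 82–84 mm past the gate, with the limit at 65 mm.
- **Stick at the end:** it stands upright and released on the mat, with grip and nose well inside the edges. The gripper is open and clear at z = 0.18 m.
- **Bystanders:** the neon, connector and trimmer tool look unmoved in the pictures. I did not measure their shift.
- **Gate:** it looks shut from outside, with nothing under it, but the flap is hidden behind the guard, so its angle was not measured.
- **Disagreement:** the top camera and the arm's own position differed by about 4 mm sideways on the stick's nose. The fit in the channel looked good after lowering, so I went on.

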